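# Set up the prize presentation

## Task

Set out the prizes for the award ceremony: raise the lid of the wooden presentation case to 110 degrees from shut and leave it standing there, then lay every medal that is on the table flat on the floor of the case, none on top of another. Also pull the plaque up out of the sprung storage rail and lean it on the black easel, its notched foot on the ledge behind the lip and its back against the backrest; leave the other things on the table alone.

Things in the scene. Friction and masses are not known exactly. Their poses are not given: they have to be found in the camera images.
- lid (a joint): lid of the wooden presentation case, rad: 0 = shut, grows as the lid is raised, 1.57 = lid upright, 1.92 = 110 degrees, stop at 2.4. The hinge is stiff: the lid stays where it is left at any angle; moving it takes about 3 to 5 N at the tab.
- lid_tab (a point): centre of the rounded end of the lid's brass pull tab, which stands out in the lid's plane from the middle of its free edge: 14 mm wide (along the hinge direction), 10 mm thick, end 16 mm round. This point is 32 mm beyond the lid's edge, 202 mm from the hinge, 6 mm above the lid's underside, 51 mm above the table when shut. Pinched by its two sides it can turn between the fingers.
- lid_hinge (a point): middle of the lid's hinge line, which runs along the case's y axis on its far (+x) rim, 45 mm above the table; it does not move with the lid.
- case: dark wooden presentation case, fixed, 170 mm (x) by 220 mm (y), walls 6 mm thick and 45 mm high, blue floor 8 mm above the table, 158 by 208 mm inside. Origin: centre of its underside. Hinge on its +x side, tab on its -x side; lid 170 by 220 by 12 mm.
- rack: pale wooden storage rail, fixed, 70 (x) by 150 (y) by 34 mm high. The plaque stands in its slot along y (15 mm wide, 22 mm deep, floor 12 mm above the table). At each end a sprung steel roller sits in the notch in the plaque's side edge; pulling straight up some 8 mm with about 8 N beyond the weight snaps it free. Origin: centre of its underside.
- easel: black display easel, fixed, 100 (x) by 120 mm (y), front to -x. Ledge 10 mm above the table; along its front a lip 14 mm higher than the ledge, inner face at x = -26 mm; backrest 100 mm wide, 8 mm thick, rises from x = -6 mm at the ledge, leaning back to +x by 0.35 rad, to 80 mm above the table. Origin: centre of its underside.
- plaque_mid (a point): centre of the wooden award plaque, a slab 12 mm thick (its x), 90 mm wide (its y), 130 mm high (its z, up when it stands on its notched foot), about 160 g; the same brass badge on both faces. The side edges have notches 4 mm deep from 7.5 to 18.5 mm above the foot. At the start it stands upright in the rail, its axes along the rail's.
- plaque: the same plaque; this origin is at the centre of its foot, 65 mm below its centre.
- medal1_mid (a point): centre of a gold (brass) award medal, a solid disc 48 mm across and 10 mm thick, its z along the disc's axis, about 90 g, lying flat on the table at the start; may be absent.
- medal1: the same gold (brass) medal; origin at the centre of its underside, 5 mm from its centre.
- medal2_mid (a point): centre of a silver award medal, a solid disc 48 mm across and 10 mm thick, its z along the disc's axis, about 90 g, lying flat on the table at the start; may be absent.
- medal2: the same silver medal; origin at the centre of its underside, 5 mm from its centre.
- medal3_mid (a point): centre of a bronze (copper) award medal, a solid disc 48 mm across and 10 mm thick, its z along the disc's axis, about 90 g, lying flat on the table at the start; may be absent.
- medal3: the same bronze (copper) medal; origin at the centre of its underside, 5 mm from its centre.
- medal4_mid (a point): centre of a blue award medal, a solid disc 48 mm across and 10 mm thick, its z along the disc's axis, about 90 g, lying flat on the table at the start; may be absent.
- medal4: the same blue medal; origin at the centre of its underside, 5 mm from its centre.
- mug: blue mug 80 mm across, 95 mm high, origin at the centre of its underside; a bystander, to be left alone.
- marker: black and green marker pen, 120 mm long, 14 mm thick, origin at the centre of its underside; a bystander, to be left alone.
- tape: roll of clear tape, 80 mm across, 20 mm high, origin at the centre of its underside; a bystander, to be left alone.
- zipcase: red zipped case 120 by 160 by 50 mm, origin at the centre of its underside; a bystander, to be left alone.

How it is judged:
On the way:
1. the lid of the case stands at 110 degrees from shut (within 8 degrees), at rest (value of joint lid between 1.78 and 2.06 rad and velocity of joint lid between -0.05 and 0.05 rad/s), for 0.3 s.
At the end, for the whole second after the job is handed in: Lid still at 110 degrees from shut, within 8. Every medal present flat (within 0.15 rad) on the case floor, none on another. Plaque's foot on the easel's ledge behind the lip, leaning back 0.2 to 0.6 rad, within 35 mm of the middle sideways, square to the easel within 0.3 rad. All at rest (all of step 1 and angle between plaque_mid's own z axis and vertical between 0.2 and 0.6 rad and x of plaque_mid in the frame of easel between 0 and 0.045 m and y of plaque_mid in the frame of easel between -0.035 and 0.035 m and z of plaque_mid in the frame of easel between 0.055 and 0.085 m and angle between the y axis of plaque_mid and the y axis of easel, either way round below 0.3 rad and linear speed of each of plaque, medal1, medal2, medal3, medal4 below 0.02 m/s and x of medal1_mid in the frame of case between -0.08 and 0.08 m and y of medal1_mid in the frame of case between -0.105 and 0.105 m and z of each of medal1_mid, medal2_mid, medal3_mid, medal4_mid in the frame of case below 0.0185 m and (angle between medal1_mid's own z axis and vertical below 0.15 rad or angle between medal1_mid's own z axis and vertical above 2.99 rad) and x of medal2_mid in the frame of case between -0.08 and 0.08 m and y of medal2_mid in the frame of case between -0.105 and 0.105 m and (angle between medal2_mid's own z axis and vertical below 0.15 rad or angle between medal2_mid's own z axis and vertical above 2.99 rad) and x of medal3_mid in the frame of case between -0.08 and 0.08 m and y of medal3_mid in the frame of case between -0.105 and 0.105 m and (angle between medal3_mid's own z axis and vertical below 0.15 rad or angle between medal3_mid's own z axis and vertical above 2.99 rad) and x of medal4_mid in the frame of case between -0.08 and 0.08 m and y of medal4_mid in the frame of case between -0.105 and 0.105 m and (angle between medal4_mid's own z axis and vertical below 0.15 rad or angle between medal4_mid's own z axis and vertical above 2.99 rad)); the robot touches nothing.
It fails at once if the mug is pushed more than 40 mm from its place (distance of mug from where it was at the start of the episode above 0.04 m).
It fails at once if the marker is pushed more than 40 mm from its place (distance of marker from where it was at the start of the episode above 0.04 m).
It fails at once if the tape is pushed more than 40 mm from its place (distance of tape from where it was at the start of the episode above 0.04 m).
It fails at once if the zipcase is pushed more than 40 mm from its place (distance of zipcase from where it was at the start of the episode above 0.04 m).
Of medal1, medal2, medal3, medal4 only 3 to 4 are there at a start; the rules pass over those that are not, and their reading is None.
At some moment in a run one of medal1, medal2, medal3, medal4 may be knocked a few centimetres aside while the robot is not near it.
It also fails if it takes over 210 s, if anything falls off the work surface, if the arm or the gripper's body presses on something with over 40 N, if the wrist force passes 120 N, or if a joint passes its speed limit or range.

## Robot

A 7-joint arm with a two-finger parallel gripper is mounted at the origin on the work surface. World frame = base frame: x ahead of the robot, y to its left, z up, the work surface at z = 0. Lengths are in m, angles in rad, forces in N, time in s.
With the tool pointing down it reaches from about 0.35 to 0.9 m from the base axis. Payload 7.2 kg.
Tool frame: the origin (TCP) lies at the very end of the fingers, on their centre line; the grasp point (between the pads) lies 19 mm behind it; z points along the fingers, y is the direction in which the jaws open and shut (so a half turn about z gives the same grasp; the last joint's range is limited). The gripper opens to 88 mm and grips with 3 to 60 N. Pads are 20 mm wide; open, the fingers measure 115 mm over their backs; the gripper's body (75 mm by 178 mm) begins 61 mm behind the grasp point.
Start: joints at [1.135, 0.411, -0.013, 1.596, 0.006, 1.134, -0.082], TCP at [0.225, -0.583, 0.223] pointing down, gripper open.
Joint ranges: [-2.95, 2.95], [-0.29, 1.99], [-1.47, 1.44], [0.14, 2.54], [-1.03, 4.17], [0.13, 1.85], [-2.86, 2.86]. Speed limits (rad/s): [2.39, 2.39, 3.01, 3.01, 3.14, 3.14, 3.14].

## Interface

Orientations are given as a unit quaternion [x, y, z, w].
In Python, from plant import observe, eyes, robot gives the robot as it stands. The module is installed in compiled form; this text tells all that it offers.
- The arm moves only by the tool carry_out, never from a script. Its argument "steps" is a list of rows, each a list of 7 numbers: the shift along the tool's x, y, z in m, then the turn, a rotation vector about the tool's x, y, z in rad, then the opening in per cent of the stroke, from 0 (shut) to 100 (fully open). In form: [[x, y, z, ax, ay, az, hand], ...]. A call has 1 to 10 rows; each row shifts and turns the commanded pose from where the row before left it, along the tool's axes as they then stand; what a row does not reach is not made up. A row lasts 1/8 s, in which the tool goes at most 62.5 mm and 10.7 degrees, less where a joint would pass 70% of its speed; a pose out of reach is approached as far as the arm can. A call with a gripper value outside its range is refused whole. The fingers move at their own pace and stop on an object; the grip force is fixed at half the most. Time passes only in rows, so rows that do not move let the fingers close. It gives the time, the measured TCP pose, the force and the opening at its end, in the units of the state.
- observe(): the state, without advancing time (a new reading comes with each control period).
- eyes.camera(name): name is "scene" or "top"; returns a dict with "img" (400x640x3 uint8, red, green, blue), "vfov" (degrees; the focal length in pixels is half the picture's height over the tangent of half this angle, whatever the lens; pixels are square), "cx", "cy" (the principal point, pixels), "world_to_cam" (4x4, takes a point from world to camera coordinates). Camera axes: x right, y up, looking along -z (the intrinsics and any distortion apply to the point x, -y, -z); pixel columns grow to the right and rows downward; lengths in m; the calibration is good to about 2 mm. A picture is of the moment at which its call begins. There is no depth.
- robot.sign_off(): hands the job in, once; it reports no verdict.
The state is a dict: "time_s": time; "q": joint angles; "joint_vel": joint speeds; "joint_efforts": joint torques, N m; "position": TCP position; "tcp_rot": TCP orientation; "ft_force": force on the tool from outside, world axes, zero at the start; "moment": the same for the moment, N m; "grip_width": finger opening in m.
Only numpy, scipy, OpenCV 4.12 (cv2) and the standard library are available. Lean on these libraries where they do the work, as an engineer would, in place of code of your own. Each camera call takes 0.05 s, during which the arm holds its last target. There are 200 camera calls.

## Working session

There is one attempt and no reset: what is moved stays moved. The work goes in short steps, Python scripts to look and compute and a tool call to move; the robot and the scene stay as the last step left them, time stands still between calls to the robot, and variables do not carry over. Pictures are saved under pics/ and viewed, about 12 in all and at most 16, crops included, and the job is handed in when it is done.

Besides the shell and the picture viewer there is one more tool, called after "Call:" by a JSON object that holds its "fn" and its "kwargs". carry_out: Moves the arm, as the interface text tells. Its arguments: {"type":"object","properties":{"steps":{"type":"array"}},"required":["steps"]}

```bash
mkdir -p pics; cat > h.py <<'E'
import numpy as np, cv2
from plant import observe, eyes, robot
def snap(n):
    c=eyes.camera(n); return c
def save(n,f,crop=None,s=1):
    c=snap(n); i=c["img"][:,:,::-1]
    if crop: i=i[crop[1]:crop[3],crop[0]:crop[2]]
    i=cv2.resize(i,None,fx=s,fy=s,interpolation=cv2.INTER_CUBIC); cv2.imwrite("pics/"+f,i); return c
def f(c): return c["img"].shape[0]/2/np.tan(np.radians(c["vfov"])/2)
def proj(c,P):
    P=np.atleast_2d(P); M=np.array(c["world_to_cam"]); q=P@M[:3,:3].T+M[:3,3]
    return np.c_[c["cx"]+f(c)*q[:,0]/-q[:,2], c["cy"]+f(c)*-q[:,1]/-q[:,2]]
def ray(c,u,v,z):
    M=np.array(c["world_to_cam"]); R=M[:3,:3]; o=-R.T@M[:3,3]
    d=R.T@np.array([(u-c["cx"])/f(c),-(v-c["cy"])/f(c),-1]); return o+d*(z-o[2])/d[2]
E
python3 - <<'E'
from h import *
for n in("top","scene"):
    c=save(n,n+"0.png",s=1.25); print(n,{k:v for k,v in c.items() if k!="img"})
s=observe(); print(s)
E
```

```text
top {'vfov': 47.10028815829193, 'cx': 322.2273097204254, 'cy': 204.24669093836772, 'world_to_cam': array([[-8.19648114e-03, -9.99964528e-01, -1.93904413e-03,
        -1.44372095e-02],
       [ 9.92271918e-01, -8.37348785e-03,  1.23799541e-01,
        -5.35948066e-01],
       [-1.23811386e-01, -9.09338432e-04,  9.92305353e-01,
        -1.58276253e+00],
       [ 0.00000000e+00,  0.00000000e+00,  0.00000000e+00,
         1.00000000e+00]])}
scene {'vfov': 56.999423063983876, 'cx': 322.68924590774196, 'cy': 198.1794594005202, 'world_to_cam': array([[ 0.20457663,  0.97873721,  0.01489524, -0.11887628],
       [-0.70233492,  0.13616933,  0.69870135,  0.30895406],
       [ 0.68181674, -0.15339941,  0.71525838, -1.58903479],
       [ 0.        ,  0.        ,  0.        ,  1.        ]])}
{'time_s': 0.1, 'q': array([ 1.13482596,  0.41181933, -0.01271871,  1.59693152,  0.00563486,
        1.13429626, -0.08222682]), 'joint_vel': array([-4.48308951e-05, -1.56882067e-03, -3.11862643e-04, -2.83634953e-03,
       -7.10118553e-04,  7.85255958e-04,  2.85312810e-04]), 'joint_efforts': array([ 1.89800186e-03, -5.89099538e+01,  6.43456466e-01, -2.91712117e+01,
       -5.37917961e-02,  1.45193806e-02,  2.68458928e-05]), 'position': array([ 0.22450941, -0.58281164,  0.22190531]), 'tcp_rot': array([ 9.83138801e-01,  1.82859495e-01, -1.92458998e-04, -6.82779033e-04]), 'ft_force': array([ 0.04999021, -0.23727431, -0.08514254]), 'moment': array([ 0.02801619, -0.04383314, -0.0016042 ]), 'grip_width': 0.08808793881532158}
```

View pics/top0.png

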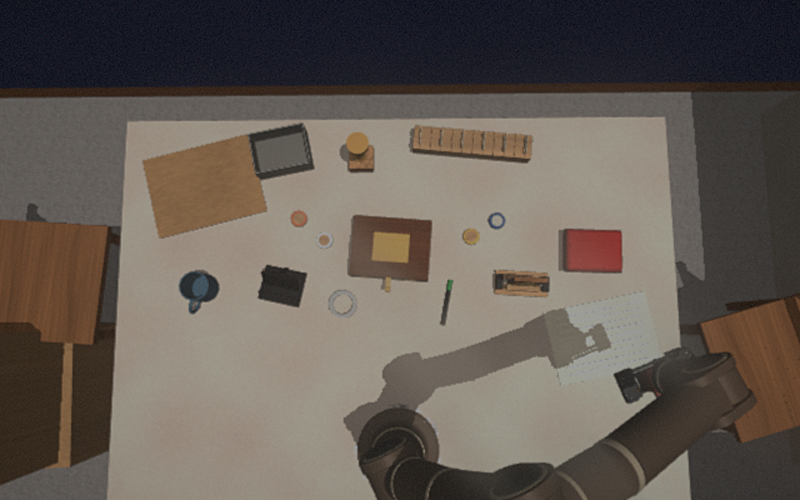

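View pics/scene0.png

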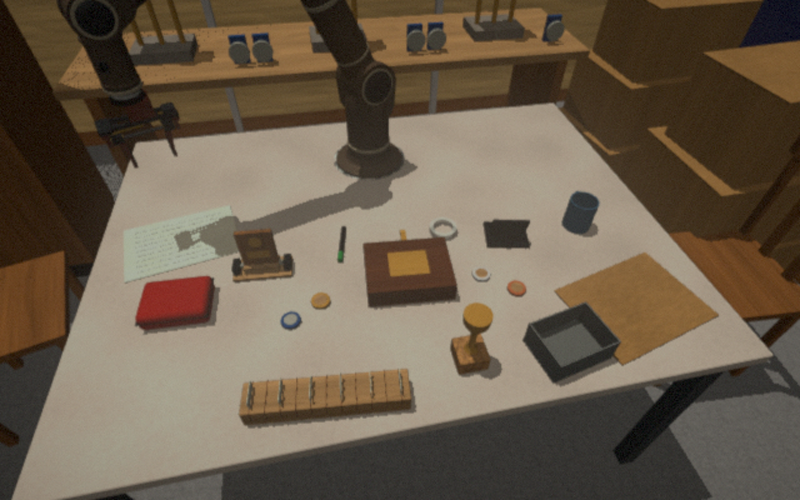

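The top view shows the case in the middle (display px ~390,248) with its tab at (388,285). Gold is at (471,237), blue (497,220), silver (324,241) and bronze (299,218). The easel is at (282,286), and the rail with the plaque at (522,283). I'll zoom in to measure.

```bash
python3 - <<'E'
from h import *
c=save("top","t1.png",(195,150,450,260),3.1)
d=save("scene","s1.png",(180,150,440,270),3)
def T(x,y,z=0): return np.round(ray(c,x/1.25,y/1.25,z),3)
def S(x,y,z=0): return np.round(ray(d,x/1.25,y/1.25,z),3)
for n,a,b,z in (("bronze",(299,218),(516,288),.01),("silver",(324.5,241),(481,273.5),.01),("gold",(471,237),(320,300),.01),("blue",(497,220.5),(290,320),.01),("mark",(450,281),(344,229),.014),("tape",(342,303),(443,229),.02),("case",(390,248),(409,263),.057)):
    print(n,T(*a,z),S(*b,z))
E
```

```text
bronze [0.65  0.279 0.01 ] [0.651 0.28  0.01 ]
silver [0.582 0.205 0.01 ] [0.587 0.208 0.01 ]
gold [ 0.59  -0.215  0.01 ] [ 0.593 -0.214  0.01 ]
blue [ 0.637 -0.291  0.01 ] [ 0.64  -0.289  0.01 ]
mark [ 0.464 -0.152  0.014] [ 0.353 -0.126  0.014]
tape [0.404 0.153 0.02 ] [0.413 0.151 0.02 ]
case [0.554 0.016 0.057] [0.556 0.019 0.057]
```

View pics/t1.png

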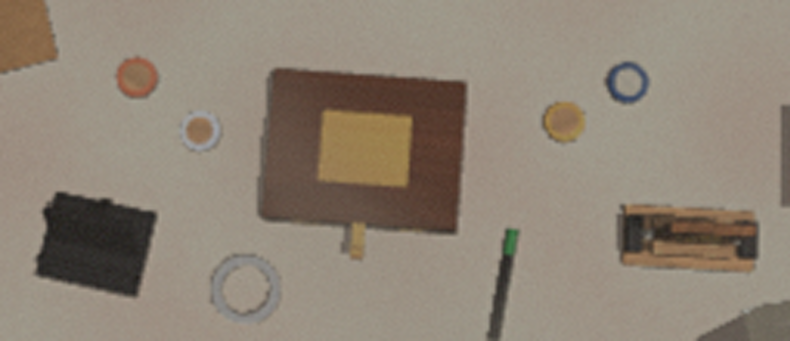

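View pics/s1.png

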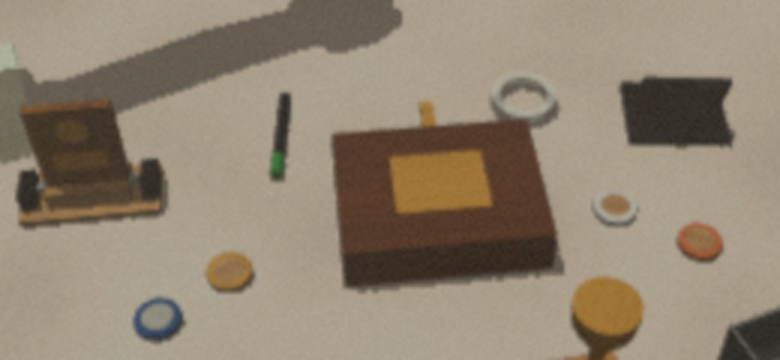

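```bash
python3 - <<'E'
from h import *
c=snap("top");d=snap("scene")
M=np.array(d["world_to_cam"]);print(-M[:3,:3].T@M[:3,3]); M=np.array(c["world_to_cam"]);print(-M[:3,:3].T@M[:3,3])
def T(x,y,z=0): return np.round(ray(c,195+(x+.5)/3.1-.5,150+(y+.5)/3.1-.5,z),3)
def S(x,y,z=0): return np.round(ray(d,180+(x+.5)/3-.5,150+(y+.5)/3-.5,z),3)
print("case T");[print(T(*p,.057)) for p in((273,69),(466,81),(457,233),(262,218))]
print("case S");[print(S(*p,.057)) for p in((333,135),(527,122),(553,237),(345,252))]
print("case S bottom");[print(S(*p,0)) for p in((557,263),(349,283))]
print("tab",T(357,254,.05),S(427,103,.05))
print("easel T front");[print(T(*p,z)) for p,z in(((37,276),.01),((136,297),.01),((155,211),.0),((57,193),0),((155,211),.08),((57,193),.08))]
print("easel S");[print(S(*p,z)) for p,z in(((630,144),0),((732,146),0),((622,83),.0),((650,78),.08),((730,80),.08))]
print("rack T");[print(T(*p,.034)) for p in((621,204),(753,212),(754,271),(622,263))]
print("rack S");[print(S(*p,z)) for p,z in(((20,223),0),((161,214),0))]
print("plaq S top");[print(S(*p,.142)) for p in((25,106),(108,100))]
E
```

```text
[ 1.32473905 -0.16947843  0.92247453]
[ 0.33572386 -0.02036372  1.63690586]
case T
[0.648 0.118 0.057]
[ 0.632 -0.099  0.057]
[ 0.461 -0.087  0.057]
[0.479 0.13  0.057]
case S
[ 0.464 -0.085  0.057]
[0.485 0.131 0.057]
[0.651 0.113 0.057]
[ 0.629 -0.097  0.057]
case S bottom
[0.642 0.126 0.   ]
[ 0.625 -0.094  0.   ]
tab [0.439 0.025 0.05 ] [0.426 0.029 0.05 ]
easel T front
[0.419 0.392 0.01 ]
[0.394 0.278 0.01 ]
[0.494 0.259 0.   ]
[0.516 0.373 0.   ]
[0.486 0.246 0.08 ]
[0.507 0.354 0.08 ]
easel S
[0.488 0.26  0.   ]
[0.514 0.377 0.   ]
[ 0.385  0.285 -0.   ]
[0.464 0.28  0.08 ]
[0.485 0.369 0.08 ]
rack T
[ 0.494 -0.274  0.034]
[ 0.484 -0.423  0.034]
[ 0.417 -0.421  0.034]
[ 0.427 -0.273  0.034]
rack S
[ 0.476 -0.431  0.   ]
[ 0.492 -0.281 -0.   ]
plaq S top
[ 0.448 -0.393  0.142]
[ 0.455 -0.311  0.142]
```

The views agree to about 5 mm:

| Item | x, y (m) | Yaw (rad) |
|---|---|---|
| Case | (.556, .0155) | -.088 |
| Easel | (.455, .326) | -.205 |
| Plaque | (.456, -.351) | -.08 |

All four medals are present. I'll start with the lid.

```bash
cat >> h.py <<'E'
from scipy.spatial.transform import Rotation as Ro
CASE=(.556,.0155,-.088); EAS=(.455,.326,-.205)
def loc(F,p):
    c,s=np.cos(F[2]),np.sin(F[2]); return np.array([F[0]+c*p[0]-s*p[1],F[1]+s*p[0]+c*p[1],p[2]])
RC=Ro.from_euler("zx",[0,np.pi]) 
def down(yaw,tilt=0): # tool x at yaw; tilt about world-ish y first
    return Ro.from_euler("z",yaw)*Ro.from_euler("x",np.pi)
def plan(wps,dmax=.05,amax=.16):
    """wps: list of (pos,Rot,hand,nmin). prints rows in tool axes, from the measured pose"""
    s=observe(); p=np.array(s["position"]); R=Ro.from_quat(s["tcp_rot"]); k=0
    for P,Q,h,nmin in wps:
        rv=(R.inv()*Q).as_rotvec(); n=max(nmin,int(np.ceil(max(np.linalg.norm(P-p)/dmax,np.linalg.norm(rv)/amax))),1)
        Rs,ps=R,p; 
        for i in range(1,n+1):
            Pt=ps+(P-ps)*i/n; Qt=Rs*Ro.from_rotvec(rv*i/n)
            d=np.round(R.inv().apply(Pt-p),4); a=np.round((R.inv()*Qt).as_rotvec(),3)
            print([*map(float,d),*map(float,a),h]); k+=1
            p=p+R.apply(d); R=R*Ro.from_rotvec(a)
            if k%10==0: print("--")
        print("#",np.round(p,3))
E
python3 - <<'E'
from h import *
t=loc(CASE,(-.117,0,0)); R=down(-.088)
plan([(np.r_[t[:2],.15],R,45,1),(np.r_[t[:2],.15],R,45,1)])
E
```

```text
[0.0323, -0.0378, 0.0056, -0.0, 0.0, 0.035, 45]
[0.0309, -0.0388, 0.0056, -0.0, 0.0, 0.035, 45]
[0.0295, -0.0399, 0.0056, -0.0, 0.0, 0.035, 45]
[0.0281, -0.041, 0.0055, -0.0, 0.0, 0.035, 45]
[0.0267, -0.0419, 0.0056, -0.0, 0.0, 0.035, 45]
[0.0252, -0.0428, 0.0056, -0.0, 0.0, 0.035, 45]
[0.0237, -0.0436, 0.0056, -0.0, 0.0, 0.035, 45]
[0.0221, -0.0445, 0.0056, -0.0, 0.0, 0.035, 45]
[0.0206, -0.0452, 0.0056, -0.0, 0.0, 0.036, 45]
[0.0189, -0.0459, 0.0055, -0.0, 0.0, 0.035, 45]
--
[0.0173, -0.0465, 0.0056, -0.0, 0.0, 0.035, 45]
[0.0157, -0.0472, 0.0056, -0.0, 0.0, 0.035, 45]
[0.014, -0.0476, 0.0056, -0.0, 0.0, 0.035, 45]
# [0.439 0.026 0.15 ]
[-0.0, -0.0, -0.0, -0.0, 0.0, -0.0, 45]
# [0.439 0.026 0.15 ]
```

Call:
{"fn": "carry_out", "kwargs": {"steps": [[0.032,-0.038,0.0056,0,0,0.035,45],[0.031,-0.039,0.0056,0,0,0.035,45],[0.03,-0.04,0.0056,0,0,0.035,45],[0.028,-0.041,0.0056,0,0,0.035,45],[0.027,-0.042,0.0056,0,0,0.035,45],[0.025,-0.043,0.0056,0,0,0.035,45],[0.024,-0.044,0.0056,0,0,0.035,45],[0.022,-0.0445,0.0056,0,0,0.035,45],[0.0205,-0.045,0.0056,0,0,0.035,45],[0.019,-0.046,0.0056,0,0,0.035,45]]}}

```text
time_s: 1.55
position: [0.3906, -0.1123, 0.1668]
tcp_rot: [1.0, 0.008, 0.0, 0.0]
ft_force: [0.2, 0.3, -0.3]
grip_width: 0.0398
```

Call:
{"fn": "carry_out", "kwargs": {"steps": [[0.0175,-0.0465,0.0056,0,0,0.035,45],[0.0155,-0.047,0.0056,0,0,0.035,45],[0.014,-0.0475,0.0056,0,0,0.035,45],[0,0,0,0,0,0,45],[0,0,0,0,0,0,45]]}}

```text
time_s: 2.17
position: [0.4392, 0.026, 0.1497]
tcp_rot: [0.999, -0.043, -0.0, 0.0]
ft_force: [0.2, 0.0, -0.9]
grip_width: 0.0391
```

```bash
python3 - <<'E'
from h import *
s=observe(); print(s["position"],s["q"],s["ft_force"])
t=loc(CASE,(-.117,0,0)); R=down(-.088)
c=save("top","t2.png",(230,170,390,270),4)
print(proj(c,[s["position"]]),proj(c,[np.r_[t[:2],.051]]))
plan([(np.r_[t[:2],.034],R,45,1)])
E
```

```text
[0.43921268 0.0259827  0.14971667] [ 0.20292177  0.21560867 -0.42085996  2.08629148  0.11584665  0.86204978
 -1.9423524 ] [ 0.2243156   0.02464239 -0.8746117 ]
[[308.56871416 229.46582803]] [[309.52488859 231.37349114]]
[0.0001, -0.0002, 0.0386, 0.0, 0.0, -0.0, 45]
[0.0001, -0.0001, 0.0386, 0.0, 0.0, -0.0, 45]
[0.0001, -0.0002, 0.0386, 0.001, 0.0, -0.0, 45]
# [0.44  0.026 0.034]
```

View pics/t2.png

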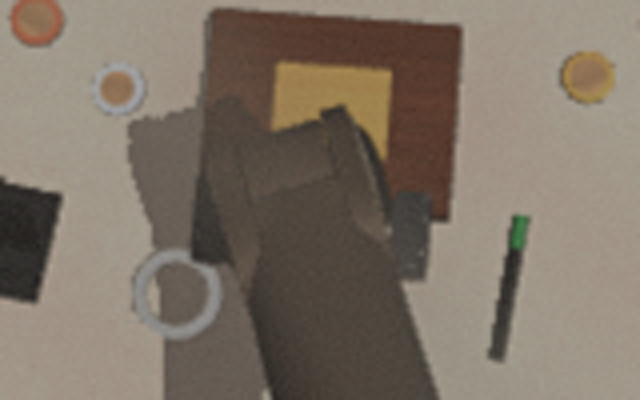

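The gripper is above the tab, with no bystander under the fingers. I'll descend, pinch the tab, and generate the arc.

Call:
{"fn": "carry_out", "kwargs": {"steps": [[0,0,0.039,0,0,0,45],[0,0,0.039,0,0,0,45],[0,0,0.039,0,0,0,45],[0,0,0,0,0,0,0],[0,0,0,0,0,0,0],[0,0,0,0,0,0,0],[0,0,0,0,0,0,0],[0,0,0,0,0,0,0]]}}

```text
time_s: 3.22
position: [0.4405, 0.0255, 0.0339]
tcp_rot: [0.999, -0.044, 0.001, 0.001]
ft_force: [0.5, -5.7, 2.5]
grip_width: 0.0137
```

```bash
python3 - <<'E'
from h import *
th=.03+np.linspace(0,1.92,31); x=-.202*np.cos(th); z=.202*np.sin(th)
for a,b in zip(np.diff(x),np.diff(z)): print([round(float(a),4),0,round(float(-b),4),0,0,0,0],end=",")
E
```

```text
[0.0008, 0, -0.0129, 0, 0, 0, 0],[0.0016, 0, -0.0128, 0, 0, 0, 0],[0.0024, 0, -0.0127, 0, 0, 0, 0],[0.0032, 0, -0.0125, 0, 0, 0, 0],[0.004, 0, -0.0123, 0, 0, 0, 0],[0.0048, 0, -0.012, 0, 0, 0, 0],[0.0056, 0, -0.0117, 0, 0, 0, 0],[0.0063, 0, -0.0113, 0, 0, 0, 0],[0.007, 0, -0.0109, 0, 0, 0, 0],[0.0077, 0, -0.0104, 0, 0, 0, 0],[0.0083, 0, -0.0099, 0, 0, 0, 0],[0.009, 0, -0.0093, 0, 0, 0, 0],[0.0095, 0, -0.0087, 0, 0, 0, 0],[0.0101, 0, -0.0081, 0, 0, 0, 0],[0.0106, 0, -0.0074, 0, 0, 0, 0],[0.011, 0, -0.0067, 0, 0, 0, 0],[0.0114, 0, -0.006, 0, 0, 0, 0],[0.0118, 0, -0.0053, 0, 0, 0, 0],[0.0121, 0, -0.0045, 0, 0, 0, 0],[0.0124, 0, -0.0037, 0, 0, 0, 0],[0.0126, 0, -0.0029, 0, 0, 0, 0],[0.0128, 0, -0.0021, 0, 0, 0, 0],[0.0129, 0, -0.0013, 0, 0, 0, 0],[0.0129, 0, -0.0005, 0, 0, 0, 0],[0.0129, 0, 0.0004, 0, 0, 0, 0],[0.0129, 0, 0.0012, 0, 0, 0, 0],[0.0128, 0, 0.002, 0, 0, 0, 0],[0.0126, 0, 0.0028, 0, 0, 0, 0],[0.0124, 0, 0.0036, 0, 0, 0, 0],[0.0122, 0, 0.0044, 0, 0, 0, 0],
```

Width 13.7 mm, so the tab is held. Side force of 5.7 N means the y offset is very small. Next, raise it along the arc.

Call:
{"fn": "carry_out", "kwargs": {"steps": [[0.0008,0,-0.0129,0,0,0,0],[0.0016,0,-0.0128,0,0,0,0],[0.0024,0,-0.0127,0,0,0,0],[0.0032,0,-0.0125,0,0,0,0],[0.004,0,-0.0123,0,0,0,0],[0.0048,0,-0.012,0,0,0,0],[0.0056,0,-0.0117,0,0,0,0],[0.0063,0,-0.0113,0,0,0,0],[0.007,0,-0.0109,0,0,0,0],[0.0077,0,-0.0104,0,0,0,0]]}}

```text
time_s: 4.47
position: [0.4822, 0.022, 0.1525]
tcp_rot: [0.999, -0.044, -0.001, 0.0]
ft_force: [1.9, -5.2, -8.6]
grip_width: 0.0137
```

```bash
python3 - <<'E'
from h import *
s=observe(); print(s["position"],s["ft_force"],s["moment"],s["grip_width"])
save("scene","s3.png",(260,120,440,250),4)
E
```

```text
[0.48221918 0.02202905 0.15247282] [ 1.90789875 -5.17551386 -8.64713588] [-0.98511636 -0.07722442  0.10973556] 0.013694914762614786
```

View pics/s3.png

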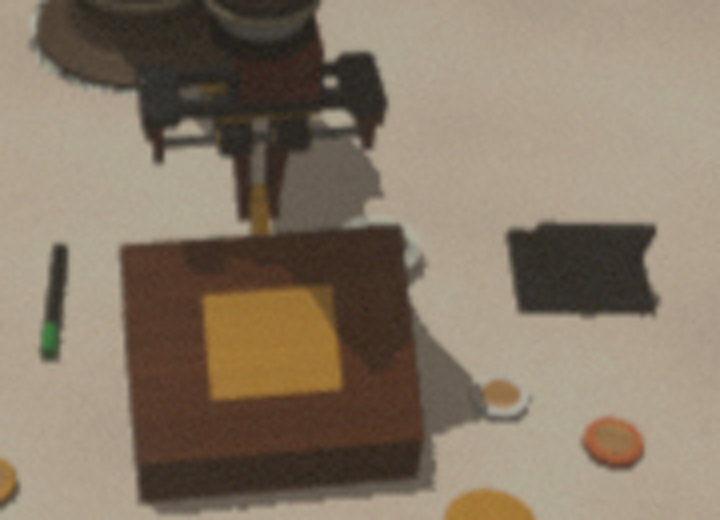

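The lid is rising with the tab between the fingers. Continuing.

Call:
{"fn": "carry_out", "kwargs": {"steps": [[0.0083,0,-0.0099,0,0,0,0],[0.009,0,-0.0093,0,0,0,0],[0.0095,0,-0.0087,0,0,0,0],[0.0101,0,-0.0081,0,0,0,0],[0.0106,0,-0.0074,0,0,0,0],[0.011,0,-0.0067,0,0,0,0],[0.0114,0,-0.006,0,0,0,0],[0.0118,0,-0.0053,0,0,0,0],[0.0121,0,-0.0045,0,0,0,0],[0.0124,0,-0.0037,0,0,0,0]]}}

```text
time_s: 5.78
position: [0.5876, 0.0133, 0.2221]
tcp_rot: [0.999, -0.044, -0.002, 0.0]
ft_force: [-4.2, -3.3, -2.9]
grip_width: 0.0139
```

Call:
{"fn": "carry_out", "kwargs": {"steps": [[0.0126,0,-0.0029,0,0,0,0],[0.0128,0,-0.0021,0,0,0,0],[0.0129,0,-0.0013,0,0,0,0],[0.0129,0,-0.0005,0,0,0,0],[0.0129,0,0.0004,0,0,0,0],[0.0129,0,0.0012,0,0,0,0],[0.0128,0,0.002,0,0,0,0],[0.0126,0,0.0028,0,0,0,0],[0.0124,0,0.0036,0,0,0,0],[0.0122,0,0.0044,0,0,0,0]]}}

```text
time_s: 7.02
position: [0.7167, 0.0026, 0.2172]
tcp_rot: [0.999, -0.044, 0.002, -0.0]
ft_force: [-1.6, -2.3, 6.8]
grip_width: 0.0134
```

Call:
{"fn": "carry_out", "kwargs": {"steps": [[0,0,0,0,0,0,0],[0,0,0,0,0,0,0]]}}

```text
time_s: 7.28
position: [0.7175, 0.0025, 0.2168]
tcp_rot: [0.999, -0.044, 0.003, -0.0]
ft_force: [3.8, -3.3, 3.7]
grip_width: 0.0135
```

```bash
python3 - <<'E'
from h import *
s=observe(); g=s["position"]+Ro.from_quat(s["tcp_rot"]).apply([0,0,-.019])
h=loc(CASE,(.085,0,.045)); d=g-h; dx=d[0]*np.cos(.088)-d[1]*np.sin(.088)
print(s["position"],s["ft_force"],s["grip_width"],"r",np.hypot(dx,d[2]),"lid",np.arctan2(d[2],-dx)-.03)
E
```

```text
[0.71750362 0.00253226 0.21683207] [ 3.82563485 -3.31501237  3.73068092] 0.013456923485196125 r 0.20574631554712666 lid 1.9238975751613074
```

The lid computes to 1.924 rad. Release, then go up and check.

Call:
{"fn": "carry_out", "kwargs": {"steps": [[0,0,0,0,0,0,40],[0,0,0,0,0,0,40],[0,0,0,0,0,0,40],[0,0,-0.03,0,0,0,40],[0,0,-0.04,0,0,0,40],[0,0,0,0,0,0,80]]}}

```text
time_s: 8.02
position: [0.7165, 0.0032, 0.2882]
tcp_rot: [0.999, -0.043, 0.003, -0.001]
ft_force: [0.3, -0.4, -0.3]
grip_width: 0.0419
```

```bash
python3 - <<'E'
from h import *
R=down(-.088); print(observe()["position"])
plan([(np.r_[.591,-.2145,.18],R,80,1),(np.r_[.591,-.2145,.005],R,80,4)])
E
```

```text
[0.71648727 0.00315771 0.28824601]
[-0.0178, 0.038, 0.0179, -0.0, -0.001, 0.0, 80]
[-0.0178, 0.038, 0.0179, -0.0, -0.001, 0.0, 80]
[-0.0177, 0.0379, 0.0179, -0.001, -0.001, 0.0, 80]
[-0.0177, 0.038, 0.018, 0.0, -0.001, 0.001, 80]
[-0.0177, 0.038, 0.018, -0.0, -0.001, -0.0, 80]
[-0.0177, 0.038, 0.018, -0.0, -0.001, -0.0, 80]
# [ 0.591 -0.215  0.18 ]
[0.0, 0.0, 0.0437, -0.0, 0.0, -0.0, 80]
[0.0, 0.0, 0.0438, -0.0, 0.0, -0.0, 80]
[0.0, 0.0, 0.0437, -0.0, 0.0, -0.0, 80]
[0.0001, 0.0, 0.0438, -0.0, 0.0, -0.0, 80]
--
# [ 0.591 -0.214  0.005]
```

Call:
{"fn": "carry_out", "kwargs": {"steps": [[-0.0178,0.038,0,0,-0.001,0,80],[-0.0178,0.038,0.01,0,-0.001,0,80],[-0.0177,0.038,0.02,0,-0.001,0,80],[-0.0177,0.038,0.025,0,-0.001,0,80],[-0.0177,0.038,0.025,0,-0.001,0,80],[-0.0177,0.038,0.028,0,-0.001,0,80],[0,0,0.04,0,0,0,80]]}}

```text
time_s: 8.9
position: [0.5865, -0.2199, 0.1356]
tcp_rot: [0.999, -0.047, -0.003, 0.001]
ft_force: [0.3, 0.8, 0.0]
grip_width: 0.0702
```

```bash
python3 - <<'E'
from h import *
print(observe()["position"])
c=save("scene","s4.png",(200,110,440,270),3.2)
print((proj(c,[[.591,-.2145,.01],observe()["position"]])-[200,110])*3.2)
E
```

```text
[ 0.58646885 -0.21994346  0.13561101]
[[178.91156287 414.18623861]
 [160.64818435 326.79789521]]
```

View pics/s4.png

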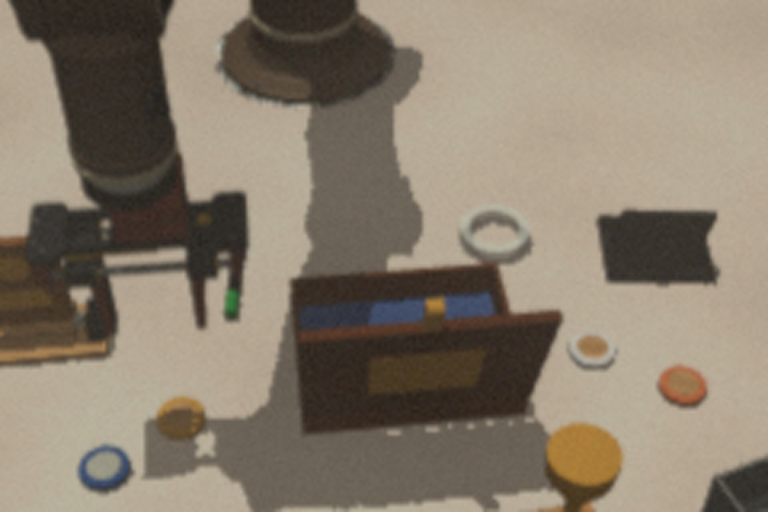

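The lid stands and the blue floor is open. Gold is at (180,417), matching its prediction. Plan the gold pick and place.

```bash
cat > med.py <<'E'
from h import *
import sys
R=down(-.088)
def go(m,slot):
    m=np.array(m); s=loc(CASE,(*slot,0))[:2]
    plan([(np.r_[m,.05],R,80,1),(np.r_[m,.004],R,80,1),(np.r_[m,.004],R,0,5),(np.r_[m,.1],R,0,1),(np.r_[s,.1],R,0,1),(np.r_[s,.013],R,0,3),(np.r_[s,.013],R,70,3),(np.r_[s,.12],R,80,1)],.05)
a=list(map(float,sys.argv[1:])); go(a[:2],a[2:])
E
python3 med.py .591 -.2145 .022 -.05
```

```text
[0.0038, -0.0014, 0.0397, -0.001, 0.007, -0.001, 80]
[0.0036, -0.0014, 0.0398, -0.0, 0.007, -0.002, 80]
# [ 0.591 -0.214  0.05 ]
[0.0, 0.0, 0.046, -0.0, -0.0, 0.0, 80]
# [ 0.591 -0.214  0.004]
[0.0, 0.0, 0.0, -0.0, -0.0, 0.0, 0]
[0.0, 0.0, 0.0, -0.0, -0.0, 0.0, 0]
[0.0, 0.0, 0.0, -0.0, -0.0, 0.0, 0]
[0.0, 0.0, 0.0, -0.0, -0.0, 0.0, 0]
[0.0, 0.0, 0.0, -0.0, -0.0, 0.0, 0]
# [ 0.591 -0.214  0.004]
[0.0, 0.0, -0.048, -0.0, -0.0, 0.0, 0]
[0.0, 0.0, -0.048, -0.0, -0.0, 0.0, 0]
--
# [ 0.591 -0.214  0.1  ]
[-0.0082, -0.044, 0.0, -0.0, -0.0, 0.0, 0]
[-0.0083, -0.044, 0.0, -0.0, -0.0, 0.0, 0]
[-0.0082, -0.044, 0.0, -0.0, -0.0, 0.0, 0]
[-0.0083, -0.044, 0.0, -0.0, -0.0, 0.0, 0]
# [ 0.574 -0.036  0.1  ]
[0.0, -0.0, 0.029, -0.0, -0.0, 0.0, 0]
[0.0, -0.0, 0.029, -0.0, -0.0, 0.0, 0]
[0.0, -0.0, 0.029, -0.0, -0.0, 0.0, 0]
# [ 0.574 -0.036  0.013]
[0.0, -0.0, 0.0, -0.0, -0.0, 0.0, 70]
[0.0, -0.0, 0.0, -0.0, -0.0, 0.0, 70]
[0.0, -0.0, 0.0, -0.0, -0.0, 0.0, 70]
--
# [ 0.574 -0.036  0.013]
[0.0, -0.0, -0.0357, -0.0, -0.0, 0.0, 80]
[0.0, -0.0, -0.0356, -0.0, -0.0, 0.0, 80]
[0.0, -0.0, -0.0357, -0.0, -0.0, 0.0, 80]
# [ 0.574 -0.036  0.12 ]
```

Call:
{"fn": "carry_out", "kwargs": {"steps": [[0,0,0,0,0,0,80],[0,0,0,0,0,0,80],[0,0,0,0,0,0,80]]}}

```text
time_s: 9.32
position: [0.5898, -0.2149, 0.1382]
tcp_rot: [0.999, -0.043, -0.002, 0.0]
ft_force: [-0.6, -0.4, 0.3]
grip_width: 0.0706
```

```bash
python3 med.py .591 -.2145 .022 -.05 | head -4; python3 -c "
from h import *
print(Ro.from_quat(observe()['tcp_rot']).as_euler('zyx'))"
```

```text
[0.0008, -0.0003, 0.0441, 0.0, 0.002, 0.001, 80]
[0.0006, -0.0002, 0.0441, 0.0, 0.002, 0.001, 80]
# [ 0.591 -0.215  0.05 ]
[-0.0, -0.0, 0.046, 0.0, -0.0, -0.0, 80]
[ 0.0861107  -0.00362953  3.14151063]
```

Call:
{"fn": "carry_out", "kwargs": {"steps": [[0.001,0,0.044,0,0.002,0,80],[0.001,0,0.044,0,0.002,0,80],[0,0,0.046,0,0,0,80],[0,0,0,0,0,0,80],[0,0,0,0,0,0,0],[0,0,0,0,0,0,0],[0,0,0,0,0,0,0],[0,0,0,0,0,0,0]]}}

```text
time_s: 10.32
position: [0.5903, -0.2156, 0.0032]
tcp_rot: [0.999, -0.044, -0.001, 0.0]
ft_force: [-0.5, 0.6, 4.2]
grip_width: 0.0468
```

Call:
{"fn": "carry_out", "kwargs": {"steps": [[0,0,-0.048,0,0,0,0],[0,0,-0.048,0,0,0,0],[0,0,0,0,0,0,0]]}}

```text
time_s: 10.7
position: [0.5928, -0.2162, 0.1027]
tcp_rot: [0.999, -0.044, 0.002, 0.001]
ft_force: [0.5, -0.1, -0.9]
grip_width: 0.0472
```

Call:
{"fn": "carry_out", "kwargs": {"steps": [[-0.0082,-0.044,0,0,0,0,0],[-0.0082,-0.044,0,0,0,0,0],[-0.0082,-0.044,0,0,0,0,0],[-0.0082,-0.044,0,0,0,0,0],[0,0,0,0,0,0,0],[0,0,0.029,0,0,0,0],[0,0,0.029,0,0,0,0],[0,0,0.02,0,0,0,0],[0,0,0.008,0,0,0,0],[0,0,0,0,0,0,0]]}}

```text
time_s: 11.95
position: [0.5724, -0.038, 0.0121]
tcp_rot: [0.999, -0.044, -0.002, 0.0]
ft_force: [0.7, -0.4, 0.3]
grip_width: 0.047
```

Call:
{"fn": "carry_out", "kwargs": {"steps": [[0,0,0.002,0,0,0,0],[0,0,0,0,0,0,65],[0,0,0,0,0,0,65],[0,0,0,0,0,0,65],[0,0,-0.04,0,0,0,65],[0,0,-0.05,0,0,0,80],[0,0,-0.04,0,0,0,80],[0,0,0,0,0,0,80],[0,0,0,0,0,0,80]]}}

```text
time_s: 13.08
position: [0.5726, -0.0375, 0.1402]
tcp_rot: [0.999, -0.044, -0.001, 0.0]
ft_force: [-1.0, -0.4, 0.1]
grip_width: 0.0704
```

```bash
sed -i 's/plan(\[(np.r_\[m,.05\]/plan([(np.r_[m,.13],R,80,1),(np.r_[m,.05]/' med.py; python3 med.py .639 -.290 -.045 -.05
```

```text
[0.0147, 0.041, 0.0017, 0.0, 0.0, 0.0, 80]
[0.0147, 0.0409, 0.0016, 0.0, 0.001, 0.0, 80]
[0.0147, 0.041, 0.0017, 0.0, 0.0, 0.0, 80]
[0.0147, 0.0409, 0.0017, 0.0, 0.001, 0.0, 80]
[0.0147, 0.041, 0.0017, 0.0, 0.0, 0.001, 80]
[0.0148, 0.0409, 0.0017, 0.0, 0.0, -0.0, 80]
# [ 0.639 -0.29   0.13 ]
[-0.0, 0.0, 0.04, 0.0, 0.0, -0.0, 80]
[-0.0, 0.0, 0.04, 0.0, 0.0, -0.0, 80]
# [ 0.639 -0.29   0.05 ]
[0.0, 0.0, 0.046, 0.0, 0.0, -0.0, 80]
# [ 0.639 -0.29   0.004]
[0.0, 0.0, 0.0, 0.0, 0.0, -0.0, 0]
--
[0.0, 0.0, 0.0, 0.0, 0.0, -0.0, 0]
[0.0, 0.0, 0.0, 0.0, 0.0, -0.0, 0]
[0.0, 0.0, 0.0, 0.0, 0.0, -0.0, 0]
[0.0, 0.0, 0.0, 0.0, 0.0, -0.0, 0]
# [ 0.639 -0.29   0.004]
[-0.0, 0.0, -0.048, 0.0, 0.0, -0.0, 0]
[-0.0, 0.0, -0.048, 0.0, 0.0, -0.0, 0]
# [ 0.639 -0.29   0.1  ]
[-0.0258, -0.0412, 0.0, 0.0, 0.0, -0.0, 0]
[-0.0257, -0.0411, 0.0, 0.0, 0.0, -0.0, 0]
[-0.0258, -0.0412, 0.0, 0.0, 0.0, -0.0, 0]
[-0.0258, -0.0411, 0.0, 0.0, 0.0, -0.0, 0]
--
[-0.0258, -0.0412, 0.0, 0.0, 0.0, -0.0, 0]
[-0.0257, -0.0411, 0.0, 0.0, 0.0, -0.0, 0]
# [ 0.507 -0.03   0.1  ]
[0.0, -0.0, 0.029, 0.0, 0.0, -0.0, 0]
[0.0, -0.0, 0.029, 0.0, 0.0, -0.0, 0]
[0.0, -0.0001, 0.029, 0.0, 0.0, -0.0, 0]
# [ 0.507 -0.03   0.013]
[0.0, 0.0, 0.0, 0.0, 0.0, -0.0, 70]
[0.0, 0.0, 0.0, 0.0, 0.0, -0.0, 70]
[0.0, 0.0, 0.0, 0.0, 0.0, -0.0, 70]
# [ 0.507 -0.03   0.013]
[-0.0, 0.0, -0.0357, 0.0, 0.0, -0.0, 80]
[-0.0, 0.0, -0.0356, 0.0, 0.0, -0.0, 80]
--
[-0.0, 0.0001, -0.0357, 0.0, 0.0, -0.0, 80]
# [ 0.507 -0.03   0.12 ]
```

Call:
{"fn": "carry_out", "kwargs": {"steps": [[0.0147,0.041,0.0017,0,0,0,80],[0.0147,0.041,0.0017,0,0,0,80],[0.0147,0.041,0.0017,0,0,0,80],[0.0147,0.041,0.0017,0,0,0,80],[0.0147,0.041,0.0017,0,0,0,80],[0.0147,0.041,0.0017,0,0,0,80],[0,0,0,0,0,0,80]]}}

```text
time_s: 13.95
position: [0.6376, -0.2946, 0.1271]
tcp_rot: [0.999, -0.046, -0.003, 0.0]
ft_force: [0.7, 0.2, -0.5]
grip_width: 0.0705
```

```bash
python3 - <<'E'
from h import *
s=observe(); print(s["position"])
c=save("scene","s5.png",(200,170,440,290),3.2)
M={"blue":(.639,-.29),"silver":(.585,.2065),"bronze":(.651,.28)}
for k,m in M.items(): print(k,(proj(c,[[*m,.01]])-[200,170])*3.2)
E
```

```text
[ 0.63759812 -0.29462128  0.12711791]
blue [[101.76209427 274.56434877]]
silver [[589.65529789 155.00304443]]
bronze [[680.5608114  193.13158094]]
```

View pics/s5.png

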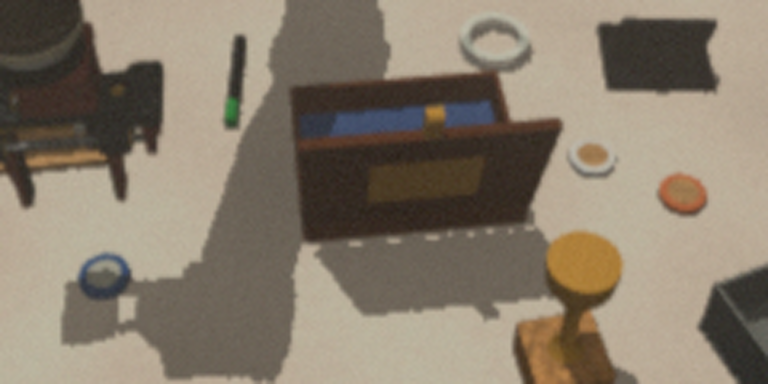

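Blue, silver and bronze are all where predicted: (104,276), (592,157) and (683,194). Pick blue.

Call:
{"fn": "carry_out", "kwargs": {"steps": [[0.001,-0.002,0.04,0,0.002,0,80],[0,0,0.04,0,0,0,80],[0,0,0.045,0,0,0,80],[0,0,0,0,0,0,80],[0,0,0,0,0,0,0],[0,0,0,0,0,0,0],[0,0,0,0,0,0,0],[0,0,0,0,0,0,0],[0,0,0,0,0,0,0]]}}

```text
time_s: 15.12
position: [0.6405, -0.288, 0.0054]
tcp_rot: [0.999, -0.044, -0.0, -0.0]
ft_force: [-0.5, 0.1, 0.2]
grip_width: 0.0471
```

Call:
{"fn": "carry_out", "kwargs": {"steps": [[0,0,-0.048,0,0,0,0],[0,0,-0.048,0,0,0,0],[-0.0257,-0.0412,0,0,0,0,0],[-0.0257,-0.0412,0,0,0,0,0],[-0.0257,-0.0412,0,0,0,0,0],[-0.0257,-0.0412,0,0,0,0,0],[-0.0257,-0.0412,0,0,0,0,0],[-0.0257,-0.0412,0,0,0,0,0],[0,0,0,0,0,0,0],[0,0,0,0,0,0,0]]}}

```text
time_s: 16.38
position: [0.5089, -0.029, 0.1016]
tcp_rot: [0.999, -0.044, 0.0, 0.0]
ft_force: [0.4, -0.0, -1.2]
grip_width: 0.047
```

Call:
{"fn": "carry_out", "kwargs": {"steps": [[0,0,0.03,0,0,0,0],[0,0,0.03,0,0,0,0],[0,0,0.02,0,0,0,0],[0,0,0.007,0,0,0,0],[0,0,0,0,0,0,0],[0,0,0,0,0,0,65],[0,0,0,0,0,0,65],[0,0,0,0,0,0,65],[0,0,-0.04,0,0,0,65],[0,0,-0.05,0,0,0,80]]}}

```text
time_s: 17.62
position: [0.5076, -0.0283, 0.1047]
tcp_rot: [0.999, -0.043, -0.001, -0.0]
ft_force: [1.0, 0.2, 0.1]
grip_width: 0.0637
```

Call:
{"fn": "carry_out", "kwargs": {"steps": [[0,0,-0.03,0,0,0,80],[0,0,0,0,0,0,80],[0,0,0,0,0,0,80]]}}

```text
time_s: 18.0
position: [0.508, -0.0286, 0.1337]
tcp_rot: [0.999, -0.044, -0.0, 0.0]
ft_force: [0.6, -1.2, -0.4]
grip_width: 0.0702
```

```bash
python3 med.py .586 .2065 .022 .05
```

```text
[0.0114, -0.0482, 0.0007, 0.0, 0.0, 0.0, 80]
[0.0115, -0.0482, 0.0008, 0.0, 0.0, 0.0, 80]
[0.0114, -0.0482, 0.0007, 0.0, 0.0, 0.0, 80]
[0.0115, -0.0482, 0.0007, 0.0, 0.0, 0.001, 80]
[0.0114, -0.0482, 0.0007, 0.0, 0.001, -0.0, 80]
# [0.586 0.206 0.13 ]
[-0.0, -0.0, 0.04, 0.0, -0.0, -0.0, 80]
[-0.0, -0.0001, 0.04, 0.0, -0.0, -0.0, 80]
# [0.586 0.207 0.05 ]
[-0.0001, 0.0, 0.046, 0.0, -0.0, -0.0, 80]
# [0.586 0.207 0.004]
[0.0, 0.0, 0.0, 0.0, -0.0, -0.0, 0]
[0.0, 0.0, 0.0, 0.0, -0.0, -0.0, 0]
--
[0.0, 0.0, 0.0, 0.0, -0.0, -0.0, 0]
[0.0, 0.0, 0.0, 0.0, -0.0, -0.0, 0]
[0.0, 0.0, 0.0, 0.0, -0.0, -0.0, 0]
# [0.586 0.207 0.004]
[0.0, 0.0, -0.048, 0.0, -0.0, -0.0, 0]
[0.0001, 0.0001, -0.048, 0.0, -0.0, -0.0, 0]
# [0.586 0.206 0.1  ]
[0.003, 0.0476, 0.0, 0.0, -0.0, -0.0, 0]
[0.003, 0.0476, 0.0001, 0.0, -0.0, -0.0, 0]
[0.0029, 0.0476, -0.0, 0.0, -0.0, -0.0, 0]
# [0.582 0.063 0.1  ]
[-0.0, 0.0, 0.029, 0.0, -0.0, -0.0, 0]
[-0.0, 0.0, 0.029, 0.0, -0.0, -0.0, 0]
--
[-0.0, 0.0, 0.029, 0.0, -0.0, -0.0, 0]
# [0.582 0.063 0.013]
[-0.0, 0.0, -0.0, 0.0, -0.0, -0.0, 70]
[-0.0, 0.0, -0.0, 0.0, -0.0, -0.0, 70]
[-0.0, 0.0, -0.0, 0.0, -0.0, -0.0, 70]
# [0.582 0.063 0.013]
[0.0, 0.0, -0.0357, 0.0, -0.0, -0.0, 80]
[0.0, 0.0, -0.0356, 0.0, -0.0, -0.0, 80]
[0.0, 0.0001, -0.0357, 0.0, -0.0, -0.0, 80]
# [0.582 0.063 0.12 ]
```

Call:
{"fn": "carry_out", "kwargs": {"steps": [[0.0114,-0.048,0,0,0,0,80],[0.0114,-0.048,0,0,0,0,80],[0.0114,-0.048,0,0,0,0,80],[0.0114,-0.048,0,0,0,0,80],[0.0114,-0.049,0,0,0,0,80],[0,0,0,0,0,0,80],[0,0,0,0,0,0,80]]}}

```text
time_s: 18.88
position: [0.5853, 0.2059, 0.1325]
tcp_rot: [0.999, -0.043, -0.001, 0.001]
ft_force: [0.3, -0.9, -0.3]
grip_width: 0.0703
```

```bash
cat > chk.py <<'E'
from h import *
T=cv2.resize(cv2.imread("pics/scene0.png"),(640,400),interpolation=cv2.INTER_AREA)
c=snap("scene"); I=c["img"][:,:,::-1].copy(); print(observe()["position"])
for k,(u,v) in {"silver":(481,273.5),"bronze":(516,288),"gold":(320,300),"blue":(290,320)}.items():
    u,v=int(u/1.25),int(v/1.25); t=T[v-9:v+10,u-12:u+13]; w=I[v-45:v+46,u-45:u+46]
    r=cv2.matchTemplate(w,t,cv2.TM_CCOEFF_NORMED); _,m,_,l=cv2.minMaxLoc(r); print(k,round(m,2),l[0]-33,l[1]-36)
E
python3 chk.py; python3 med.py .586 .2065 .022 .05|head -9
```

```text
[0.58558489 0.20507616 0.13289606]
silver 0.57 29 10
bronze 0.73 0 -1
gold 0.43 -29 -30
blue 0.29 13 31
[0.0003, -0.0015, 0.0029, 0.002, 0.002, -0.0, 80]
# [0.586 0.207 0.13 ]
[-0.0, 0.0, 0.04, -0.0, -0.0, -0.0, 80]
[-0.0, 0.0001, 0.04, -0.0, -0.0, -0.0, 80]
# [0.586 0.206 0.05 ]
[-0.0, -0.0, 0.046, -0.0, -0.0, -0.0, 80]
# [0.586 0.206 0.004]
[-0.0, -0.0, -0.0, -0.0, -0.0, -0.0, 0]
[-0.0, -0.0, -0.0, -0.0, -0.0, -0.0, 0]
```

The silver template matched bronze instead, so silver may be hidden, shadowed or moved. I'll look.

```bash
python3 - <<'E'
from h import *
a=snap("scene"); b=snap("top")
f1=lambda i,x,y:cv2.resize(i[y:y+110,x:x+120,::-1],None,fx=3.2,fy=3.2,interpolation=cv2.INTER_CUBIC)
cv2.imwrite("pics/s6.png",np.hstack([f1(a["img"],330,150),f1(b["img"],215,130)]))
print((proj(a,[[.586,.2065,.01]])-[330,150])*3.2,(proj(b,[[.586,.2065,.01]])-[215,130])*3.2)
E
```

```text
[[173.96459894 219.7213858 ]] [[141.68413545 197.40635241]]
```

View pics/s6.png

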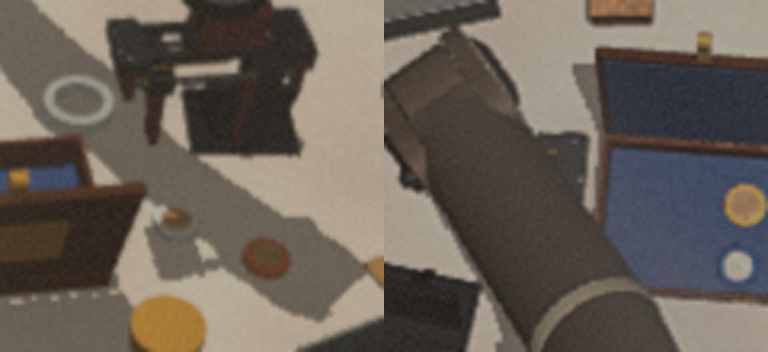

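Silver is still at (176,221), only shadowed. Gold and blue lie flat in the case, at (745,206) and (738,266). Pick silver.

Call:
{"fn": "carry_out", "kwargs": {"steps": [[0.001,-0.001,0.042,0.002,0.002,0,80],[0,0,0.042,0,0,0,80],[0,0,0.044,0,0,0,80],[0,0,0,0,0,0,80],[0,0,0,0,0,0,0],[0,0,0,0,0,0,0],[0,0,0,0,0,0,0],[0,0,0,0,0,0,0],[0,0,0,0,0,0,0]]}}

```text
time_s: 20.15
position: [0.5882, 0.2077, 0.0075]
tcp_rot: [0.999, -0.044, 0.002, -0.001]
ft_force: [-1.4, -2.0, 6.5]
grip_width: 0.0461
```

Call:
{"fn": "carry_out", "kwargs": {"steps": [[0,0,-0.048,0,0,0,0],[0,0,-0.048,0,0,0,0],[0.003,0.0476,0,0,0,0,0],[0.003,0.0476,0,0,0,0,0],[0.003,0.0476,0,0,0,0,0],[0,0,0,0,0,0,0],[0,0,0,0,0,0,0]]}}

```text
time_s: 21.02
position: [0.5838, 0.0651, 0.1023]
tcp_rot: [0.999, -0.044, 0.001, -0.001]
ft_force: [0.4, 0.7, -1.2]
grip_width: 0.0462
```

Call:
{"fn": "carry_out", "kwargs": {"steps": [[0,0,0.03,0,0,0,0],[0,0,0.03,0,0,0,0],[0,0,0.02,0,0,0,0],[0,0,0.006,0,0,0,0],[0,0,0,0,0,0,0],[0,0,0,0,0,0,0]]}}

```text
time_s: 21.78
position: [0.5847, 0.065, 0.0168]
tcp_rot: [0.999, -0.043, 0.002, -0.001]
ft_force: [0.3, -0.1, -1.0]
grip_width: 0.0465
```

Call:
{"fn": "carry_out", "kwargs": {"steps": [[0,0,0,0,0,0,65],[0,0,0,0,0,0,65],[0,0,0,0,0,0,65],[0,0,-0.04,0,0,0,65],[0,0,-0.05,0,0,0,80],[0,0,-0.03,0,0,0,80],[0,0,0,0,0,0,80],[0,0,0,0,0,0,80]]}}

```text
time_s: 22.78
position: [0.5832, 0.0642, 0.1352]
tcp_rot: [0.999, -0.044, 0.001, -0.001]
ft_force: [0.8, 1.2, -0.1]
grip_width: 0.0699
```

```bash
python3 chk.py; python3 med.py .651 .280 -.045 .05
```

```text
[0.58291165 0.06413762 0.13475129]
silver 0.7 29 11
bronze 0.98 0 0
gold 0.43 -29 -30
blue 0.31 20 31
[0.0098, -0.0442, 0.001, -0.0, -0.0, 0.0, 80]
[0.0098, -0.0442, 0.001, -0.001, -0.0, 0.0, 80]
[0.0098, -0.0442, 0.001, 0.0, -0.0, 0.0, 80]
[0.0098, -0.0442, 0.001, -0.0, -0.0, 0.001, 80]
[0.0098, -0.0442, 0.0009, -0.0, -0.0, -0.0, 80]
# [0.651 0.28  0.13 ]
[-0.0, 0.0, 0.04, -0.0, -0.0, -0.0, 80]
[-0.0, 0.0001, 0.04, -0.0, -0.0, -0.0, 80]
# [0.651 0.28  0.05 ]
[-0.0, -0.0, 0.046, -0.0, -0.0, -0.0, 80]
# [0.651 0.28  0.004]
[-0.0, -0.0, 0.0, -0.0, -0.0, -0.0, 0]
[-0.0, -0.0, 0.0, -0.0, -0.0, -0.0, 0]
--
[-0.0, -0.0, 0.0, -0.0, -0.0, -0.0, 0]
[-0.0, -0.0, 0.0, -0.0, -0.0, -0.0, 0]
[-0.0, -0.0, 0.0, -0.0, -0.0, -0.0, 0]
# [0.651 0.28  0.004]
[-0.0, -0.0, -0.048, -0.0, -0.0, -0.0, 0]
[-0.0, -0.0001, -0.048, -0.0, -0.0, -0.0, 0]
# [0.651 0.28  0.1  ]
[-0.0194, 0.037, -0.0, -0.0, -0.0, -0.0, 0]
[-0.0194, 0.037, -0.0, -0.0, -0.0, -0.0, 0]
[-0.0194, 0.0369, -0.0, -0.0, -0.0, -0.0, 0]
[-0.0194, 0.037, -0.0, -0.0, -0.0, -0.0, 0]
[-0.0194, 0.037, -0.0001, -0.0, -0.0, -0.0, 0]
--
[-0.0194, 0.037, 0.0, -0.0, -0.0, -0.0, 0]
# [0.516 0.069 0.1  ]
[0.0, 0.0, 0.029, -0.0, -0.0, -0.0, 0]
[0.0, 0.0, 0.029, -0.0, -0.0, -0.0, 0]
[0.0, 0.0, 0.029, -0.0, -0.0, -0.0, 0]
# [0.516 0.069 0.013]
[0.0, 0.0, 0.0, -0.0, -0.0, -0.0, 70]
[0.0, 0.0, 0.0, -0.0, -0.0, -0.0, 70]
[0.0, 0.0, 0.0, -0.0, -0.0, -0.0, 70]
# [0.516 0.069 0.013]
[0.0, -0.0, -0.0357, -0.0, -0.0, -0.0, 80]
[0.0, -0.0, -0.0356, -0.0, -0.0, -0.0, 80]
[0.0, -0.0, -0.0357, -0.0, -0.0, -0.0, 80]
--
# [0.516 0.069 0.12 ]
```

Call:
{"fn": "carry_out", "kwargs": {"steps": [[0.004,-0.0442,0,0,0,0,80],[0.006,-0.0442,0,0,0,0,80],[0.009,-0.0442,0,0,0,0,80],[0.015,-0.0442,0.002,0,0,0,80],[0.015,-0.0442,0.002,0,0,0,80],[0,0,0.04,0,0,0,80],[0,0,0.035,0,0,0,80],[0,0,0,0,0,0,80],[0,0,0,0,0,0,80]]}}

```text
time_s: 23.95
position: [0.6522, 0.2807, 0.058]
tcp_rot: [0.999, -0.044, 0.001, -0.001]
ft_force: [0.0, 0.7, -0.2]
grip_width: 0.0703
```

Call:
{"fn": "carry_out", "kwargs": {"steps": [[0,0,0.03,0,0,0,80],[0,0,0.0195,0,0,0,80],[0,0,0,0,0,0,0],[0,0,0,0,0,0,0],[0,0,0,0,0,0,0],[0,0,0,0,0,0,0],[0,0,0,0,0,0,0]]}}

```text
time_s: 24.82
position: [0.6549, 0.2793, 0.0128]
tcp_rot: [0.999, -0.044, 0.004, -0.001]
ft_force: [-4.0, -7.6, 22.9]
grip_width: 0.0333
```

Call:
{"fn": "carry_out", "kwargs": {"steps": [[0,0,-0.048,0,0,0,0],[0,0,-0.048,0,0,0,0],[-0.0194,0.037,0,0,0,0,0],[-0.0194,0.037,0,0,0,0,0],[-0.0194,0.037,0,0,0,0,0],[-0.0194,0.037,0,0,0,0,0],[-0.0194,0.037,0,0,0,0,0],[-0.0194,0.037,0,0,0,0,0],[0,0,0,0,0,0,0],[0,0,0,0,0,0,0]]}}

```text
time_s: 26.08
position: [0.5175, 0.0701, 0.1043]
tcp_rot: [0.999, -0.044, 0.002, -0.001]
ft_force: [-0.0, -0.5, 0.3]
grip_width: 0.0006
```

Bronze slipped because the fingers stood too high. Open the gripper and look at where it is.

Call:
{"fn": "carry_out", "kwargs": {"steps": [[0,0,-0.03,0,0,0,80],[0,0,0,0,0,0,80],[0,0,0,0,0,0,80],[0,0,0,0,0,0,80],[0,0,0,0,0,0,80]]}}

```text
time_s: 26.7
position: [0.5162, 0.0694, 0.1327]
tcp_rot: [0.999, -0.043, 0.0, -0.001]
ft_force: [0.3, -0.4, 0.1]
grip_width: 0.0472
```

```bash
python3 chk.py; python3 med.py .651 .280 -.045 .05 |head -14; python3 -c "
from h import *
save('scene','s7.png',(200,130,440,290),3.2)"
```

```text
[0.5162842  0.06940492 0.13288615]
silver 0.71 30 10
bronze 0.99 1 -1
gold 0.43 -29 -30
blue 0.29 18 30
[0.0193, -0.0369, 0.0006, -0.0, -0.0, 0.0, 80]
[0.0193, -0.0369, 0.0005, -0.001, -0.0, 0.0, 80]
[0.0193, -0.037, 0.0006, 0.0, -0.001, 0.0, 80]
[0.0194, -0.0369, 0.0005, -0.0, 0.0, 0.001, 80]
[0.0192, -0.0369, 0.0005, -0.001, 0.0, -0.0, 80]
[0.0193, -0.0369, 0.0005, 0.0, -0.0, -0.0, 80]
# [0.651 0.28  0.13 ]
[0.0, -0.0, 0.04, 0.0, -0.0, -0.0, 80]
[0.0, -0.0001, 0.04, 0.0, -0.0, -0.0, 80]
# [0.651 0.28  0.05 ]
[0.0, 0.0, 0.046, 0.0, -0.0, -0.0, 80]
# [0.651 0.28  0.004]
[0.0, 0.0, 0.0, 0.0, -0.0, -0.0, 0]
--
```

View pics/s7.png

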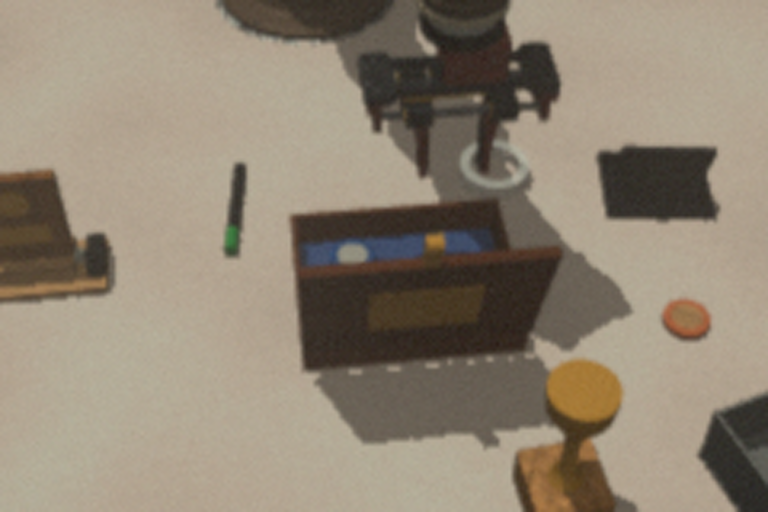

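Bronze is nearly unmoved, at crop (687,318), i.e. about (.650,.284). Retry, lower this time.

Call:
{"fn": "carry_out", "kwargs": {"steps": [[0.012,-0.037,0,0,0,0,85],[0.014,-0.037,0,0,0,0,85],[0.022,-0.037,0,0,0,0,85],[0.022,-0.037,0,0,0,0,85],[0.022,-0.037,0.002,0,0,0,85],[0.022,-0.041,0.001,0,0,0,85],[0,0,0.04,0,0,0,85],[0,0,0.04,0,0,0,85],[0,0,0,0,0,0,85],[0,0,0,0,0,0,85]]}}

```text
time_s: 28.05
position: [0.6506, 0.285, 0.0524]
tcp_rot: [0.999, -0.044, 0.002, -0.001]
ft_force: [-0.1, -0.5, 0.8]
grip_width: 0.0748
```

```bash
python3 med.py .650 .284 -.045 .05 |grep -v "80\]"|grep "#"; python3 -c "
from h import *
plan([(np.array([.650,.284,.003]),down(-.088),85,1)])"
```

```text
# [0.65  0.284 0.13 ]
# [0.65  0.284 0.05 ]
# [0.65  0.284 0.004]
# [0.65  0.284 0.004]
# [0.65  0.284 0.1  ]
# [0.516 0.069 0.1  ]
# [0.516 0.069 0.013]
# [0.516 0.069 0.013]
# [0.516 0.069 0.12 ]
[-0.0007, 0.0012, 0.0494, -0.003, -0.003, 0.001, 85]
# [0.65  0.284 0.003]
```

Call:
{"fn": "carry_out", "kwargs": {"steps": [[0,0.001,0.04,-0.003,-0.003,0,85],[0,0,0.009,0,0,0,85],[0,0,0,0,0,0,85],[0,0,0,0,0,0,85]]}}

```text
time_s: 28.55
position: [0.651, 0.2843, 0.004]
tcp_rot: [0.999, -0.044, 0.001, -0.0]
ft_force: [0.4, 0.5, -0.1]
grip_width: 0.0746
```

Call:
{"fn": "carry_out", "kwargs": {"steps": [[0,0,0,0,0,0,0],[0,0,0,0,0,0,0],[0,0,0,0,0,0,0],[0,0,0,0,0,0,0],[0,0,0,0,0,0,0]]}}

```text
time_s: 29.18
position: [0.6501, 0.284, 0.0024]
tcp_rot: [0.999, -0.044, -0.0, 0.0]
ft_force: [-0.3, -0.4, 3.3]
grip_width: 0.0472
```

Held. Carry it to the slot.

Call:
{"fn": "carry_out", "kwargs": {"steps": [[0,0,-0.048,0,0,0,0],[0,0,-0.05,0,0,0,0],[-0.0194,0.0376,0,0,0,0,0],[-0.0194,0.0376,0,0,0,0,0],[-0.0194,0.0376,0,0,0,0,0],[-0.0194,0.0376,0,0,0,0,0],[-0.0194,0.0376,0,0,0,0,0],[-0.0194,0.0376,0,0,0,0,0],[0,0,0,0,0,0,0],[0,0,0,0,0,0,0]]}}

```text
time_s: 30.42
position: [0.5149, 0.0696, 0.1006]
tcp_rot: [0.999, -0.044, -0.0, 0.0]
ft_force: [0.3, -0.1, -1.8]
grip_width: 0.0469
```

Call:
{"fn": "carry_out", "kwargs": {"steps": [[0,0,0.03,0,0,0,0],[0,0,0.03,0,0,0,0],[0,0,0.02,0,0,0,0],[0,0,0.007,0,0,0,0],[0,0,0,0,0,0,0],[0,0,0,0,0,0,0]]}}

```text
time_s: 31.18
position: [0.515, 0.0697, 0.0141]
tcp_rot: [0.999, -0.043, 0.0, 0.0]
ft_force: [-0.1, -0.7, -0.7]
grip_width: 0.0473
```

Call:
{"fn": "carry_out", "kwargs": {"steps": [[0,0,0.003,0,0,0,0],[0,0,0,0,0,0,65],[0,0,0,0,0,0,65],[0,0,0,0,0,0,65],[0,0,-0.05,0,0,0,65],[0,0,-0.055,0,0,0,65],[0,0,-0.055,0,0,0,65],[0,0,-0.035,0,0,0,65],[0,0,0,0,0,0,65],[0,0,0,0,0,0,65]]}}

```text
time_s: 32.42
position: [0.514, 0.069, 0.2047]
tcp_rot: [0.999, -0.044, -0.001, 0.001]
ft_force: [-0.6, -0.2, -0.1]
grip_width: 0.057
```

```bash
python3 - <<'E'
from h import *
print(observe()["position"])
plan([(np.array([.456,-.351,.22]),down(1.49),65,10)])
E
```

```text
[0.51401802 0.06903921 0.20466544]
[-0.0021, 0.0424, -0.0015, -0.0, 0.0, -0.158, 65]
[-0.0088, 0.0414, -0.0014, -0.0, 0.001, -0.157, 65]
[-0.0151, 0.0397, -0.0015, -0.0, -0.0, -0.158, 65]
[-0.0212, 0.0367, -0.0015, -0.0, 0.0, -0.158, 65]
[-0.0267, 0.0329, -0.0015, -0.0, 0.0, -0.158, 65]
[-0.0315, 0.0284, -0.0014, -0.0, 0.001, -0.157, 65]
[-0.0356, 0.023, -0.0016, -0.0, -0.0, -0.158, 65]
[-0.0388, 0.0172, -0.0015, -0.0, 0.0, -0.158, 65]
[-0.041, 0.0109, -0.0015, -0.0, 0.0, -0.158, 65]
[-0.0422, 0.0042, -0.0015, -0.0, 0.001, -0.157, 65]
--
# [ 0.456 -0.351  0.22 ]
```

Call:
{"fn": "carry_out", "kwargs": {"steps": [[-0.0021,0.0424,-0.0015,0,0,-0.158,65],[-0.0088,0.0414,-0.0015,0,0,-0.158,65],[-0.0151,0.0397,-0.0015,0,0,-0.158,65],[-0.0212,0.0367,-0.0015,0,0,-0.158,65],[-0.0267,0.0329,-0.0015,0,0,-0.158,65],[-0.0315,0.0284,-0.0015,0,0,-0.158,65],[-0.0356,0.023,-0.0015,0,0,-0.158,65],[-0.0388,0.0172,-0.0015,0,0,-0.158,65],[-0.041,0.0109,-0.0015,0,0,-0.158,65],[-0.0422,0.0042,-0.0015,0,0,-0.158,65]]}}

```text
time_s: 33.67
position: [0.456, -0.3516, 0.2189]
tcp_rot: [0.732, 0.681, -0.001, -0.002]
ft_force: [0.0, 0.2, -0.1]
grip_width: 0.0569
```

Call:
{"fn": "carry_out", "kwargs": {"steps": [[0,0,0,0,0,0,65],[0,0,0,0,0,0,65],[0,0,0,0,0,0,65]]}}

```text
time_s: 34.05
position: [0.4574, -0.3492, 0.2203]
tcp_rot: [0.734, 0.679, -0.001, -0.001]
ft_force: [0.9, -0.0, 0.0]
grip_width: 0.0573
```

```bash
python3 - <<'E'
from h import *
plan([(np.array([.456,-.351,.102]),down(1.49),65,3)])
a=snap("scene"); b=snap("top")
f1=lambda i,x,y:cv2.resize(i[y:y+110,x:x+120,::-1],None,fx=3.3,fy=3.3,interpolation=cv2.INTER_CUBIC)
cv2.imwrite("pics/s8.png",np.hstack([f1(a["img"],160,120),f1(b["img"],270,145)]))
for x,y in((.456,-.351),): 
  R=loc((x,y,-.08),(0,.045,.142)),loc((x,y,-.08),(0,-.045,.142)),loc((x,y,-.08),(0,0,.142))
  print((proj(a,R)-[160,120])*3.3,(proj(a,[observe()["position"]])-[160,120])*3.3)
E
```

```text
[-0.0006, -0.0004, 0.0394, -0.001, 0.0, 0.001, 65]
[-0.0007, -0.0004, 0.0395, -0.0, 0.0, 0.002, 65]
[-0.0006, -0.0004, 0.0394, -0.001, 0.0, 0.001, 65]
# [ 0.456 -0.351  0.102]
[[189.20755584 210.87227195]
 [ 89.41028344 218.28701323]
 [139.50576338 214.56501748]] [[121.47692954 150.42242271]]
```

View pics/s8.png

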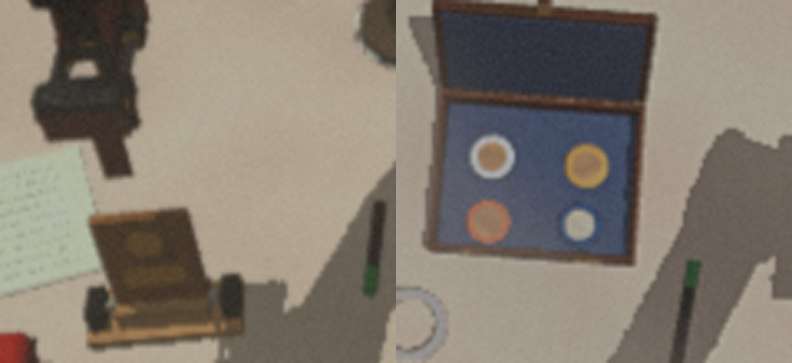

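All four medals lie apart on the blue floor. The plaque top edge at (90,218)–(188,209) matches its prediction, so grasp it.

Call:
{"fn": "carry_out", "kwargs": {"steps": [[-0.0006,-0.0004,0.04,0,0,0.002,65],[-0.0006,-0.0004,0.04,0,0,0.002,65],[-0.0006,-0.0004,0.038,0,0,0,65],[0,0,0,0,0,0,65],[0,0,0,0,0,0,0],[0,0,0,0,0,0,0],[0,0,0,0,0,0,0],[0,0,0,0,0,0,0],[0,0,0,0,0,0,0],[0,0,0,0,0,0,0]]}}

```text
time_s: 35.4
position: [0.4557, -0.3528, 0.1031]
tcp_rot: [0.736, 0.677, -0.001, 0.0]
ft_force: [-0.7, 0.2, 2.8]
grip_width: 0.0121
```

Call:
{"fn": "carry_out", "kwargs": {"steps": [[0,0,-0.003,0,0,0,0],[0,0,-0.003,0,0,0,0],[0,0,-0.003,0,0,0,0],[0,0,-0.003,0,0,0,0],[0,0,-0.003,0,0,0,0],[0,0,-0.003,0,0,0,0],[0,0,0,0,0,0,0],[0,0,0,0,0,0,0]]}}

```text
time_s: 36.4
position: [0.4558, -0.3526, 0.1209]
tcp_rot: [0.735, 0.678, -0.001, 0.0]
ft_force: [0.2, 0.2, -0.9]
grip_width: 0.0118
```

Call:
{"fn": "carry_out", "kwargs": {"steps": [[0,0,-0.03,0,0,0,0],[0,0,-0.04,0,0,0,0],[0,0,-0.04,0,0,0,0],[0,0,-0.03,0,0,0,0],[0,0,0,0,0,0,0],[0,0,0,0,0,0,0]]}}

```text
time_s: 37.15
position: [0.4552, -0.3522, 0.2596]
tcp_rot: [0.735, 0.678, -0.001, -0.001]
ft_force: [1.1, -0.8, -1.9]
grip_width: 0.012
```

```bash
python3 - <<'E'
from h import *
from scipy.spatial.transform import Rotation as Ro
s=observe(); print(s["position"],s["ft_force"],s["grip_width"])
L=[[(-.05,-.06,0),(-.05,.06,0),(.05,.06,0),(.05,-.06,0),(-.05,-.06,0)],
 [(-.006,-.05,.01),(-.006,.05,.01),(.0196,.05,.08),(.0196,-.05,.08),(-.006,-.05,.01)],
 [(-.026,-.06,.024),(-.026,.06,.024)]]
def pan(n,x,y,w,h,k,lines):
    c=snap(n); i=cv2.resize(np.ascontiguousarray(c["img"][y:y+h,x:x+w,::-1]),None,fx=k,fy=k,interpolation=cv2.INTER_CUBIC)
    i=cv2.convertScaleAbs(i,alpha=2 if lines else 1,beta=15 if lines else 0)
    if lines:
      for l in L:
        q=((proj(c,[loc(EAS,p) for p in l])-[x,y]+.5)*k).astype(int)
        cv2.polylines(i,[q],False,(0,255,0),1)
    return i
A=pan("top",200,200,55,60,7,1);B=pan("scene",380,165,55,60,7,1)
cv2.imwrite("pics/e9.png",np.hstack([A,B]))
cv2.imwrite("pics/p9.png",pan("scene",160,80,110,110,4,0))
E
```

```text
[ 0.45515945 -0.35223446  0.25955706] [ 1.07971537 -0.79902282 -1.91182565] 0.01200371612038322
```

View pics/e9.png

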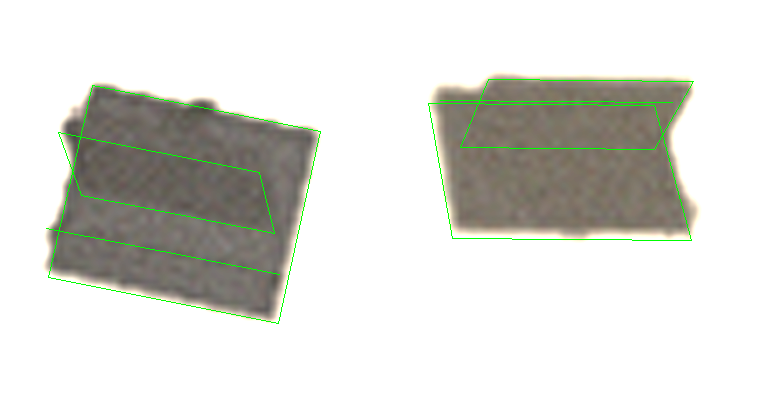

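View pics/p9.png

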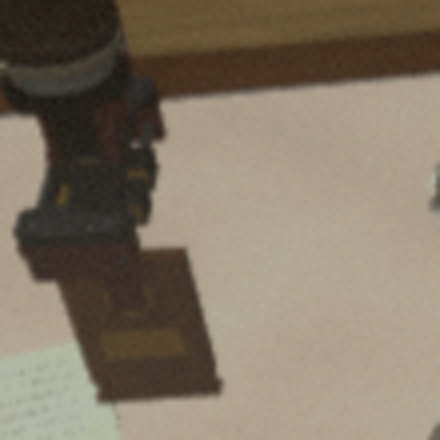

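The plaque is free and hanging straight. The easel model overlays well in both views, within about 2 mm. Now plan the transfer.

```bash
cat > eas.py <<'E'
from h import *
EAS=(.455,.327,-.205)
QE=Ro.from_euler("z",-.205)*Ro.from_euler("y",.35)*Ro.from_euler("z",np.pi/2)*Ro.from_euler("x",np.pi)
def tcp(xc,dz): # back-bottom corner x in easel, height above ledge
    f=np.array([xc-.006*np.cos(.35),0,.010+dz+.006*np.sin(.35)]); z=np.array([np.sin(.35),0,np.cos(.35)])
    return loc(EAS,f+.091*z)
def where(): # corner now, easel frame
    s=observe(); Q=Ro.from_quat(s["tcp_rot"]); Rp=Q*(Ro.from_euler("z",np.pi/2)*Ro.from_euler("x",np.pi)).inv()
    f=s["position"]+Rp.apply([.006,0,-.091]); d=Ro.from_euler("z",.205).apply(f-[*EAS[:2],0]); return d, Rp.as_euler("zyx"), s["ft_force"]
E
python3 - <<'E'
from eas import *
s=observe();c=snap("scene"); f=s["position"]-[0,0,.091]
print((proj(c,[loc((f[0],f[1],-.08),(.006,y,f[2])) for y in(-.045,.045)])-[160,80])*4)
print(tcp(-.0105,0),tcp(-.0105,.1))
plan([(tcp(-.0105,.13)+[-.02,0,0],QE,0,14),(tcp(-.0105,.02),QE,0,4)])
E
```

```text
[[ 96.98209849 404.01894187]
 [220.51218286 395.01265738]]
[0.46975197 0.32393276 0.0975403 ] [0.46975197 0.32393276 0.1975403 ]
[0.0481, -0.0043, 0.0023, 0.025, 0.002, 0.009, 0]
[0.0481, -0.0047, 0.0025, 0.025, 0.001, 0.008, 0]
[0.048, -0.0051, 0.0027, 0.024, 0.002, 0.009, 0]
[0.0479, -0.0054, 0.0029, 0.025, 0.001, 0.009, 0]
[0.0479, -0.0057, 0.0031, 0.025, 0.002, 0.009, 0]
[0.0479, -0.0061, 0.0034, 0.025, 0.001, 0.008, 0]
[0.0478, -0.0064, 0.0035, 0.024, 0.002, 0.009, 0]
[0.0477, -0.0067, 0.0038, 0.025, 0.001, 0.009, 0]
[0.0477, -0.0071, 0.004, 0.025, 0.002, 0.008, 0]
[0.0476, -0.0074, 0.0043, 0.025, 0.001, 0.009, 0]
--
[0.0475, -0.0076, 0.0045, 0.024, 0.002, 0.009, 0]
[0.0474, -0.008, 0.0049, 0.025, 0.001, 0.009, 0]
[0.0474, -0.0083, 0.005, 0.025, 0.002, 0.008, 0]
[0.0473, -0.0085, 0.0054, 0.025, 0.001, 0.009, 0]
# [0.45  0.324 0.228]
[0.001, 0.014, 0.0241, -0.0, 0.0, -0.0, 0]
[0.001, 0.0141, 0.0242, -0.0, 0.0, -0.0, 0]
[0.0011, 0.014, 0.0241, -0.0, 0.0, -0.0, 0]
[0.001, 0.014, 0.0242, -0.0, 0.0, -0.0, 0]
# [0.47  0.324 0.118]
```

Call:
{"fn": "carry_out", "kwargs": {"steps": [[0.048,-0.0043,0.0023,0.025,0.002,0.009,0],[0.048,-0.0047,0.0025,0.025,0.001,0.009,0],[0.048,-0.0051,0.0027,0.025,0.002,0.009,0],[0.048,-0.0054,0.0029,0.025,0.001,0.009,0],[0.048,-0.0057,0.0031,0.025,0.002,0.009,0],[0.048,-0.0061,0.0034,0.025,0.001,0.009,0],[0.048,-0.0064,0.0035,0.025,0.002,0.009,0],[0.048,-0.0067,0.0038,0.025,0.001,0.009,0],[0.048,-0.0071,0.004,0.025,0.002,0.008,0],[0.048,-0.0074,0.0043,0.025,0.001,0.009,0]]}}

```text
time_s: 38.6
position: [0.4525, 0.1331, 0.2368]
tcp_rot: [0.759, 0.639, -0.08, -0.097]
ft_force: [1.9, 0.2, -1.6]
grip_width: 0.012
```

Call:
{"fn": "carry_out", "kwargs": {"steps": [[0.0475,-0.0076,0.0045,0.025,0.002,0.009,0],[0.0475,-0.008,0.0049,0.025,0.001,0.009,0],[0.0475,-0.0083,0.005,0.025,0.002,0.008,0],[0.0475,-0.0085,0.0054,0.025,0.001,0.009,0],[0,0,0,0,0,0,0],[0,0,0,0,0,0,0],[0,0,0,0,0,0,0]]}}

```text
time_s: 39.48
position: [0.4521, 0.3239, 0.2277]
tcp_rot: [0.765, 0.62, -0.111, -0.135]
ft_force: [-0.1, -0.5, -2.1]
grip_width: 0.0122
```

```bash
python3 - <<'E'
from eas import *
print(*where()); plan([(tcp(-.0105,.02),QE,0,6)])
E
```

```text
[-0.02783518 -0.00377749  0.14021777] [-0.22189884  0.34341779  0.07291149] [-0.09955594 -0.4505493  -2.11516419]
[0.0007, 0.009, 0.0163, -0.0, 0.0, -0.001, 0]
[0.0006, 0.009, 0.0162, -0.0, 0.0, -0.0, 0]
[0.0007, 0.009, 0.0163, -0.0, 0.001, -0.001, 0]
[0.0006, 0.009, 0.0162, -0.001, -0.0, -0.001, 0]
[0.0006, 0.009, 0.0163, 0.0, 0.0, -0.001, 0]
[0.0007, 0.009, 0.0163, 0.0, 0.0, -0.0, 0]
# [0.47  0.324 0.118]
```

Call:
{"fn": "carry_out", "kwargs": {"steps": [[0.0006,0.009,0.0163,0,0,-0.001,0],[0.0006,0.009,0.0163,0,0,0,0],[0.0006,0.009,0.0163,0,0,-0.001,0],[0.0006,0.009,0.0163,0,0,0,0],[0.0006,0.009,0.0163,0,0,-0.001,0],[0.0006,0.009,0.0163,0,0,0,0],[0,0,0,0,0,0,0],[0,0,0,0,0,0,0]]}}

```text
time_s: 40.48
position: [0.469, 0.3256, 0.1179]
tcp_rot: [0.764, 0.622, -0.11, -0.135]
ft_force: [0.8, 0.4, -0.2]
grip_width: 0.012
```

```bash
python3 - <<'E'
from eas import *
print(*where()); plan([(tcp(-.0105,.001),QE,0,5)])
a=snap("scene"); b=snap("top")
f1=lambda i,x,y:cv2.resize(i[y:y+90,x:x+90,::-1],None,fx=4.4,fy=4.4,interpolation=cv2.INTER_CUBIC)
cv2.imwrite("pics/p10.png",np.hstack([f1(a["img"],360,120),f1(b["img"],180,180)]))
E
```

```text
[-0.01171547  0.00143225  0.03039478] [-0.21692154  0.34375635  0.07385855] [ 0.79904388  0.43182121 -0.16569464]
[-0.0003, 0.0015, 0.0036, -0.0, 0.0, 0.0, 0]
[-0.0003, 0.0016, 0.0035, -0.001, 0.0, 0.0, 0]
[-0.0003, 0.0015, 0.0036, 0.0, 0.0, 0.0, 0]
[-0.0003, 0.0015, 0.0035, -0.0, 0.0, 0.001, 0]
[-0.0003, 0.0016, 0.0036, -0.0, 0.001, -0.0, 0]
# [0.47  0.324 0.099]
```

View pics/p10.png

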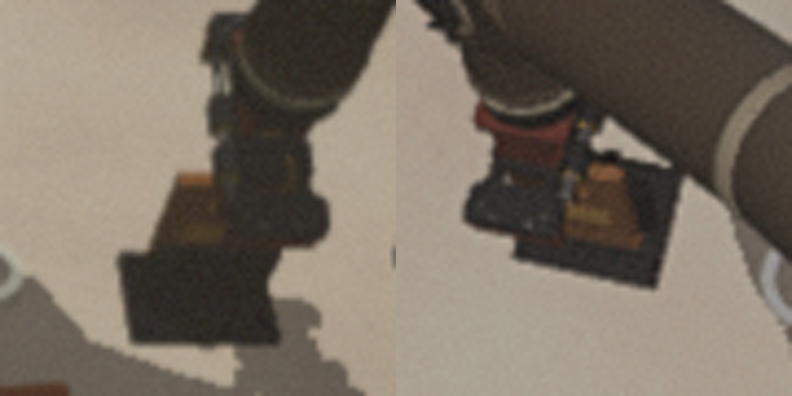

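The plaque is above the ledge between lip and backrest. Lower gently while watching the force.

Call:
{"fn": "carry_out", "kwargs": {"steps": [[0,0.0012,0.0033,0,0,0,0],[0,0.0012,0.0033,0,0,0,0],[0,0.0012,0.0033,0,0,0,0],[0,0.0012,0.0033,0,0,0,0],[0,0,0,0,0,0,0]]}}

```text
time_s: 41.2
position: [0.4688, 0.325, 0.1031]
tcp_rot: [0.764, 0.622, -0.111, -0.135]
ft_force: [0.0, -1.0, -0.5]
grip_width: 0.0115
```

Call:
{"fn": "carry_out", "kwargs": {"steps": [[0,0.0007,0.0019,0,0,0,0],[0,0.0007,0.0019,0,0,0,0],[0,0,0,0,0,0,0]]}}

```text
time_s: 41.58
position: [0.4689, 0.3251, 0.0993]
tcp_rot: [0.764, 0.622, -0.111, -0.135]
ft_force: [0.5, 1.3, -1.8]
grip_width: 0.0116
```

```bash
python3 - <<'E'
from eas import *
print(*where())
E
```

```text
[-0.01173603  0.00085046  0.01176817] [-0.21718601  0.34408713  0.07320625] [ 0.46889939  1.27599852 -1.8269224 ]
```

Call:
{"fn": "carry_out", "kwargs": {"steps": [[0,0.0007,0.0019,0,0,0,0],[0,0,0,0,0,0,0],[0,0,0,0,0,0,0]]}}

```text
time_s: 41.95
position: [0.469, 0.3253, 0.0976]
tcp_rot: [0.764, 0.622, -0.11, -0.135]
ft_force: [0.4, 0.4, -0.5]
grip_width: 0.0119
```

Call:
{"fn": "carry_out", "kwargs": {"steps": [[0,0.0007,0.0019,0,0,0,0],[0,0,0,0,0,0,0],[0,0,0,0,0,0,0]]}}

```text
time_s: 42.32
position: [0.4692, 0.3255, 0.0973]
tcp_rot: [0.764, 0.622, -0.11, -0.135]
ft_force: [0.4, -4.0, 14.2]
grip_width: 0.0116
```

```bash
python3 - <<'E'
from eas import *
print(*where())
E
```

```text
[-0.01138445  0.0014198   0.00977548] [-0.21726869  0.34316581  0.07397242] [ 0.42164888 -4.04982742 14.2486838 ]
```

Contact is at the ledge height (.0098). Ease off 1 mm and slide back onto the backrest.

Call:
{"fn": "carry_out", "kwargs": {"steps": [[0,-0.0004,-0.001,0,0,0,0],[0,0.0014,-0.0005,0,0,0,0],[0,0.0014,-0.0005,0,0,0,0],[0,0,0,0,0,0,0],[0,0,0,0,0,0,0]]}}

```text
time_s: 42.95
position: [0.47, 0.3254, 0.0972]
tcp_rot: [0.763, 0.622, -0.112, -0.136]
ft_force: [-2.9, -0.3, 7.0]
grip_width: 0.0119
```

Call:
{"fn": "carry_out", "kwargs": {"steps": [[0,0.0014,-0.0005,0,0,0,0],[0,0,0,0,0,0,0],[0,0,0,0,0,0,0]]}}

```text
time_s: 43.32
position: [0.4711, 0.3253, 0.0972]
tcp_rot: [0.763, 0.622, -0.112, -0.137]
ft_force: [-4.7, 0.2, 7.1]
grip_width: 0.0114
```

```bash
python3 - <<'E'
from eas import *
print(*where())
E
```

```text
[-0.00988616  0.00146894  0.00978899] [-0.21586691  0.34766181  0.07370242] [-4.65265635  0.19316972  7.07703014]
```

Call:
{"fn": "carry_out", "kwargs": {"steps": [[0,0.0014,-0.0008,0,0,0,0],[0,0,0,0,0,0,0],[0,0,0,0,0,0,0]]}}

```text
time_s: 43.7
position: [0.4731, 0.3249, 0.0973]
tcp_rot: [0.763, 0.622, -0.112, -0.136]
ft_force: [-2.6, 0.4, 5.4]
grip_width: 0.0121
```

Call:
{"fn": "carry_out", "kwargs": {"steps": [[0,0,0,0,0,0,16],[0,0,0,0,0,0,20],[0,0,0,0,0,0,24],[0,0,0,0,0,0,30],[0,0,0,0,0,0,40],[0,0,0,0,0,0,40]]}}

```text
time_s: 44.45
position: [0.4749, 0.324, 0.0967]
tcp_rot: [0.764, 0.622, -0.111, -0.135]
ft_force: [-0.4, -1.1, -0.3]
grip_width: 0.035
```

```bash
python3 - <<'E'
from eas import *
print(*where())
a=snap("scene"); b=snap("top")
f1=lambda i,x,y:cv2.resize(i[y:y+90,x:x+90,::-1],None,fx=4.4,fy=4.4,interpolation=cv2.INTER_CUBIC)
cv2.imwrite("pics/p11.png",np.hstack([f1(a["img"],360,120),f1(b["img"],180,180)]))
E
```

```text
[-0.00560796  0.00097061  0.00917759] [-0.21714039  0.34376696  0.07334654] [-0.42046834 -1.12297893 -0.28243829]
```

View pics/p11.png

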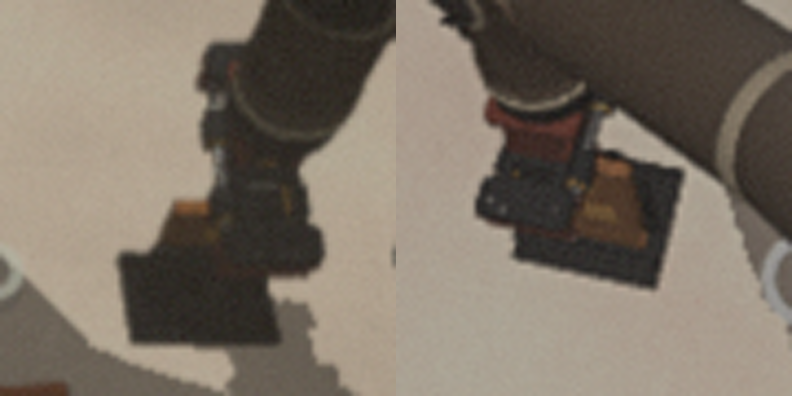

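The plaque is released and leaning on the easel. Retreat along the fingers, then back away.

Call:
{"fn": "carry_out", "kwargs": {"steps": [[0,0,-0.01,0,0,0,40],[0,0,-0.02,0,0,0,40],[0,0,-0.03,0,0,0,40],[0,0,-0.04,0,0,0,40],[0,0,-0.04,0,0,0,40],[-0.03,0,-0.03,0,0,0,40],[-0.05,-0.02,-0.01,0,0,0,40],[-0.055,-0.02,0,0,0,0,40],[-0.055,-0.02,0,0,0,0,40],[-0.055,-0.02,0,0,0,0,40]]}}

```text
time_s: 45.8
position: [0.4114, 0.0854, 0.2942]
tcp_rot: [0.764, 0.622, -0.11, -0.135]
ft_force: [0.9, -1.0, -0.1]
grip_width: 0.0354
```

Call:
{"fn": "carry_out", "kwargs": {"steps": [[-0.055,-0.02,0,0,0,0,40],[-0.055,-0.02,0,0,0,0,40],[-0.055,-0.02,0,0,0,0,40],[-0.055,-0.02,0,0,0,0,40],[0,0,0,0,0,0,40],[0,0,0,0,0,0,40],[0,0,0,0,0,0,40]]}}

```text
time_s: 46.68
position: [0.2947, -0.1122, 0.3213]
tcp_rot: [0.763, 0.623, -0.111, -0.135]
ft_force: [-0.9, 0.6, -0.5]
grip_width: 0.0353
```

```bash
python3 - <<'E'
from eas import *
s=observe(); print(s["position"],s["ft_force"],s["time_s"])
a=snap("scene"); b=snap("top")
A=np.ascontiguousarray(a["img"][120:270,280:480,::-1]);A=cv2.resize(A,None,fx=3,fy=3,interpolation=cv2.INTER_CUBIC)
# predicted resting plaque outline (green) and lid free edge at 110 deg (red)
def f(xc,y,h,t): 
    z=np.array([np.sin(.35),0,np.cos(.35)]); x=np.array([np.cos(.35),0,-np.sin(.35)])
    return loc(EAS,np.array([-.006,y,.010])+h*z-t*x)
L=[f(0,y,h,0) for y,h in((-.045,.075),(-.045,.13),(.045,.13),(.045,.075))]
for ang,col in ((1.78,(0,255,255)),(1.92,(0,0,255)),(2.06,(255,0,255))):
    P=[loc(CASE,(.085-.170*np.cos(ang)+.012*np.sin(ang),y,.045+.170*np.sin(ang)+.012*np.cos(ang))) for y in(-.11,.11)]
    cv2.polylines(A,[((proj(a,P)-[280,120]+.5)*3).astype(int)],False,col,1)
cv2.polylines(A,[((proj(a,L)-[280,120]+.5)*3).astype(int)],False,(0,255,0),1)
B=cv2.resize(b["img"][150:280,195:275,::-1],None,fx=2.4,fy=3.46,interpolation=cv2.INTER_CUBIC)
B=cv2.resize(b["img"][150:280,200:270,::-1],(190,353)); B=cv2.copyMakeBorder(B,0,450-353,0,0,cv2.BORDER_CONSTANT)
cv2.imwrite("pics/f12.png",np.hstack([A,B]))
E
```

```text
[ 0.29469543 -0.11224152  0.32126463] [-0.89790247  0.61527225 -0.54624953] 46.675
```

View pics/f12.png

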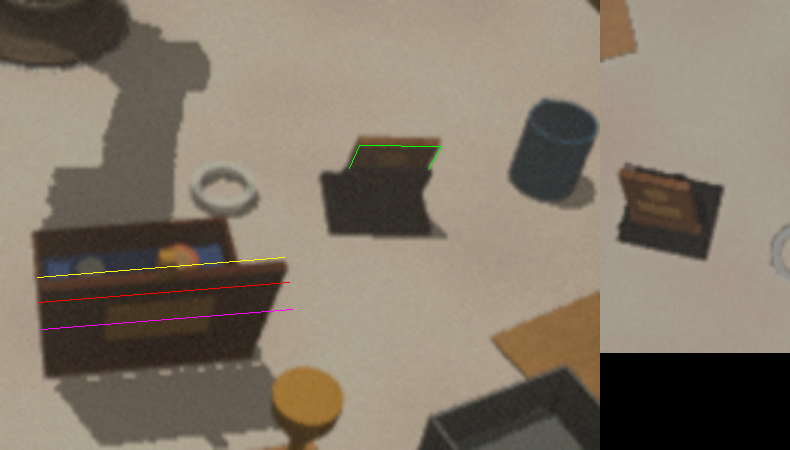

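The plaque sits on the easel and the mug and tape are untouched. But the lid edge seems close to the yellow 1.78 rad line, so I'll measure the lid angle numerically.

```bash
python3 - <<'E'
from h import *
from scipy.ndimage import map_coordinates as mc
th=np.arange(1.6,2.2,.02)
for n in("top","scene"):
    c=snap(n); g=cv2.GaussianBlur(cv2.cvtColor(c["img"],cv2.COLOR_RGB2GRAY).astype(float),(3,3),0)
    def line(r,h,a,ys=np.r_[np.linspace(-.09,-.02,40),np.linspace(.02,.09,40)]):
        return proj(c,[loc(CASE,(.085-r*np.cos(a)+h*np.sin(a),y,.045+r*np.sin(a)+h*np.cos(a))) for y in ys])
    for h in(0,.012):
        print(n,"h",h)
        for a in th:
            q=line(.17,h,a); print("%.2f v=%.1f I=%.0f"%(a,q[:,1].mean(),mc(g,[q[:,1],q[:,0]],order=1).mean()),end="; ")
        print()
    # closed check of static rim: near wall top edge & far corners
    hs=cv2.cvtColor(c["img"],cv2.COLOR_RGB2HSV)
    P=loc(CASE,(.085-.202*np.cos(1.95),0,.045+.202*np.sin(1.95)))
    u,v=proj(c,[P])[0].astype(int); w=c["img"][v-14:v+15,u-8:u+9].astype(int)
    m=((w[:,:,0]-w[:,:,2])>45)&(w[:,:,0]>100); y,x=np.nonzero(m); print("tab blob",m.sum(),x.mean()+u-8 if m.any() else 0,y.mean()+v-14 if m.any() else 0, "ext",(y.min()+v-14,y.max()+v-14) if m.any() else 0)
    for a in(1.7,1.8,1.9,2.0): 
        print(a,np.round(proj(c,[loc(CASE,(.085-r*np.cos(a)+.006*np.sin(a),0,.045+r*np.sin(a)+.006*np.cos(a))) for r in(.17,.202,.21)]),1).tolist())
E
```

```text
top h 0
1.60 v=162.7 I=52; 1.62 v=161.7 I=51; 1.64 v=160.6 I=51; 1.66 v=159.6 I=52; 1.68 v=158.6 I=52; 1.70 v=157.6 I=51; 1.72 v=156.6 I=51; 1.74 v=155.6 I=51; 1.76 v=154.6 I=51; 1.78 v=153.6 I=51; 1.80 v=152.6 I=52; 1.82 v=151.7 I=53; 1.84 v=150.7 I=52; 1.86 v=149.8 I=52; 1.88 v=148.9 I=55; 1.90 v=148.0 I=62; 1.92 v=147.1 I=81; 1.94 v=146.2 I=115; 1.96 v=145.4 I=144; 1.98 v=144.5 I=157; 2.00 v=143.7 I=158; 2.02 v=142.9 I=158; 2.04 v=142.1 I=158; 2.06 v=141.3 I=157; 2.08 v=140.5 I=155; 2.10 v=139.8 I=151; 2.12 v=139.0 I=144; 2.14 v=138.3 I=138; 2.16 v=137.6 I=135; 2.18 v=136.9 I=135; 2.20 v=136.3 I=138; 
top h 0.012
1.60 v=159.0 I=52; 1.62 v=158.0 I=51; 1.64 v=157.0 I=51; 1.66 v=156.0 I=51; 1.68 v=155.0 I=51; 1.70 v=154.0 I=51; 1.72 v=153.0 I=52; 1.74 v=152.1 I=52; 1.76 v=151.1 I=52; 1.78 v=150.2 I=52; 1.80 v=149.3 I=54; 1.82 v=148.3 I=58; 1.84 v=147.4 I=72; 1.86 v=146.6 I=101; 1.88 v=145.7 I=135; 1.90 v=144.8 I=154; 1.92 v=144.0 I=158; 1.94 v=143.2 I=158; 1.96 v=142.4 I=158; 1.98 v=141.6 I=157; 2.00 v=140.8 I=156; 2.02 v=140.0 I=153; 2.04 v=139.3 I=147; 2.06 v=138.5 I=140; 2.08 v=13
[... 1229 characters left out ...]
79; 1.80 v=209.8 I=71; 1.82 v=210.9 I=63; 1.84 v=212.1 I=57; 1.86 v=213.3 I=50; 1.88 v=214.5 I=44; 1.90 v=215.8 I=42; 1.92 v=217.0 I=42; 1.94 v=218.3 I=42; 1.96 v=219.5 I=44; 1.98 v=220.8 I=47; 2.00 v=222.1 I=48; 2.02 v=223.3 I=48; 2.04 v=224.6 I=49; 2.06 v=225.9 I=50; 2.08 v=227.2 I=51; 2.10 v=228.5 I=52; 2.12 v=229.9 I=52; 2.14 v=231.2 I=51; 2.16 v=232.5 I=50; 2.18 v=233.8 I=51; 2.20 v=235.1 I=53; 
tab blob 72 338.69444444444446 205.08333333333334 ext (np.int64(201), np.int64(209))
1.7 [[332.6, 202.3], [333.3, 195.0], [333.4, 193.1]]
1.8 [[333.4, 207.8], [334.3, 201.6], [334.5, 200.0]]
1.9 [[334.2, 213.7], [335.2, 208.7], [335.5, 207.4]]
2.0 [[335.0, 219.8], [336.1, 216.2], [336.5, 215.3]]
```

```bash
python3 - <<'E'
from h import *
from scipy.ndimage import map_coordinates as mc
ys=np.linspace(-.08,.08,60)
for n in("top","scene"):
    c=snap(n); g=cv2.cvtColor(c["img"],cv2.COLOR_RGB2GRAY).astype(float)
    for lab,x0,z in(("front outer rim",-.085,.045),("front inner rim",-.079,.045),("hinge outer bottom",.085,0.)):
        print(n,lab)
        for d in np.arange(-.014,.0141,.002):
            q=proj(c,[loc(CASE,(x0+d,y,z)) for y in ys]); print("%+d:%.0f"%(round(d*1000),mc(g,[q[:,1],q[:,0]],order=1).mean()),end=" ")
        print()
    # sharp lid edge profile: row steps parallel to lid edge at ang 1.86
    a=1.86; P=lambda h:[loc(CASE,(.085-.17*np.cos(a)+h*np.sin(a),y,.045+.17*np.sin(a)+h*np.cos(a))) for y in np.r_[ys[ys<-.02],ys[ys>.03]]]
    q=proj(c,P(.012)); q0=proj(c,P(0)); print(n,"h0 edge at dv",round((q0-q)[:,1].mean(),1))
    for dv in np.arange(-14,6): print("%d:%.0f"%(dv,mc(g,[q[:,1]+dv,q[:,0]],order=1).mean()),end=" ")
    print()
E
```

```text
top front outer rim
-14:111 -12:111 -10:111 -8:111 -6:108 -4:99 -2:86 +0:76 +2:71 +4:69 +6:69 +8:71 +10:72 +12:74 +14:75 
top front inner rim
-14:111 -12:108 -10:99 -8:86 -6:76 -4:71 -2:69 +0:69 +2:71 +4:72 +6:74 +8:75 +10:77 +12:79 +14:79 
top hinge outer bottom
-14:76 -12:76 -10:76 -8:74 -6:68 -4:58 -2:49 +0:44 +2:48 +4:57 +6:66 +8:71 +10:67 +12:60 +14:55 
top h0 edge at dv 3.2
-14:144 -13:145 -12:145 -11:142 -10:132 -9:131 -8:139 -7:152 -6:157 -5:158 -4:158 -3:159 -2:159 -1:147 0:97 1:61 2:58 3:52 4:50 5:54 
scene front outer rim
-14:106 -12:107 -10:106 -8:103 -6:98 -4:91 -2:80 +0:67 +2:58 +4:51 +6:48 +8:46 +10:46 +12:46 +14:46 
scene front inner rim
-14:103 -12:98 -10:91 -8:80 -6:67 -4:58 -2:51 +0:48 +2:46 +4:46 +6:46 +8:46 +10:46 +12:45 +14:45 
scene hinge outer bottom
-14:42 -12:42 -10:43 -8:44 -6:49 -4:59 -2:71 +0:86 +2:97 +4:103 +6:105 +8:99 +10:94 +12:93 +14:92 
scene h0 edge at dv -4.1
-14:67 -13:67 -12:67 -11:69 -10:74 -9:77 -8:78 -7:79 -6:77 -5:76 -4:71 -3:63 -2:61 -1:57 0:49 1:43 2:42 3:42 4:42 5:42
```

Both cameras agree on about 1.87 rad, once the case is corrected by 2 mm, so that's well inside 1.78–2.06. Last, a numeric check of the medals on the case floor.

```bash
python3 - <<'E'
from h import *
c=snap("top"); C=(.554,.0155,-.088); k=2000
q=proj(c,[loc(C,(x,y,.018)) for x,y in((-.079,-.104),(-.079,.104),(.079,.104),(.079,-.104))]).astype(np.float32)
H=cv2.getPerspectiveTransform(q,np.float32([(0,0),(416,0),(416,316),(0,316)]))
W=cv2.warpPerspective(c["img"],H,(416,316)); w=W.astype(int)
m=((w[:,:,0]>w[:,:,2]*.95)&(w.sum(2)>240)).astype(np.uint8); m=cv2.morphologyEx(m,cv2.MORPH_OPEN,np.ones((9,9)))
n,l,st,ce=cv2.connectedComponentsWithStats(m)
for i in range(1,n):
    if st[i,4]>800: print("x %.3f y %.3f w %.0f h %.0f mm"%(ce[i][1]/k-.079,ce[i][0]/k-.104,st[i,2]/2,st[i,3]/2),W[l==i].mean(0).astype(int))
print(observe()["time_s"])
E
```

```text
x -0.047 y 0.052 w 50 h 52 mm [124  96  82]
x -0.044 y -0.048 w 30 h 30 mm [95 91 85]
x 0.014 y -0.054 w 48 h 40 mm [134 110  77]
x 0.023 y 0.051 w 47 h 47 mm [148 135 124]
47.025
```

All four medals are separate, with undistorted round outlines, in their places. (Blue shows only its pale centre.) Handing in.

```bash
python3 -c "
from plant import robot
print(robot.sign_off())"
```

```text
the job is handed in; nothing more can be done
None
```

I did the whole job and handed it in at about 47 s of the 210 s allowed. The sign-off gave no verdict.

- **Lid:** it is raised and left standing. Both cameras put it at about 1.87 rad (107°), inside the allowed 1.78–2.06. The gripper's own position gave 1.92 rad, so the two disagree by about 0.05 rad. I judged the camera value the safer one and left the lid alone.
- **Medals:** gold, silver, bronze and blue were all present. They now lie at four separate spots on the case floor. The final top-view check showed four separate medals within about 8 mm of where I aimed. Flatness was judged only from those outlines. The first try at bronze slipped off because the fingers were too high; the second held.
- **Plaque:** it snapped out of the rail cleanly. Its foot touched at the ledge's height, behind the lip. I slid it back towards the backrest and released it, and the final picture shows it leaning centred on the easel.
- **Other things:** the mug and tape looked unmoved in the last picture. The marker was last seen in place earlier on. I did not re-check the red zip case after the start, but the arm never worked near it.
- **Arm:** it was well clear of everything at hand-in.

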